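# Load the battery stick into the bench stirrer's drawer

### The job

The bench stirrer's battery drawer is out and empty. Take the charged battery stick from its cradle and fit it into the drawer the right way round, without crushing the spring: flat end against the coil spring, button end down under the orange retaining lip and against the brass contact, lying flat in its saddles. Let go of it, then push the drawer fully home; leave the beaker, the bottle and the tip rack where they are.

Things in the scene. Friction and masses are not known exactly. Their poses are not given: they have to be found in the camera images.
- stick_center (a point): Centre of the battery stick: cylinder, 26 mm diameter, 100 mm long, about 160 g; blue sleeve, white band on the 20 mm by the button (positive) end, flat bare steel negative end. x axis along the stick towards the button. Barrel from x = -50 to +48 mm, then a 10 mm button to +50 mm. Starts level in the cradle, axis 29 mm above the bench.
- stick_plus (a point): Tip of the stick's button (positive end), on its axis, 50 mm from the centre; same axes as stick_center.
- cradle: Grey charging cradle fixed to the bench, origin under its middle, stick along its x axis, either way round to you. Base 128 x 62 x 8 mm; saddles at x = -36 and +36 mm (12 mm thick, cheeks up to 21 mm above the bench); end blocks 30 mm high, about 5 mm beyond the stick's ends. Middle 60 mm of the stick is free for fingers, down to the base. Lift straight up.
- contact (a point): Centre of the drawer's brass contact face, on the axis of a fitted stick, 29 mm above the bench; moves with the drawer. x level, into the stirrer (the way the drawer shuts), y across, z up. A fitted stick: button tip here, its x axis along this x, centre at x = -50 mm. Contact wall 5 mm thick, 34 mm wide, top 18.5 mm above this point, level with the lip's.
- lip (a point): Nose of the rigid orange retaining lip, over the contact: it stands out 6 mm from the contact face towards the spring, 24 mm wide, from 14.5 to 18.5 mm above the stick's axis (1.5 mm above a fitted stick); this point is at half its thickness, contact x = -6, z = +16.5 mm. Same axes as contact.
- saddle (a point): Middle of the top of the drawer's saddle next to the spring, where the stick's underside rests: 84 mm from the contact towards the spring, 13 mm below the axis; a like saddle lies 14 mm from the contact. Both 12 mm thick, cheeks 14.5 mm either side, flared, up to 7 mm above the axis. Between them 58 mm are open at the sides for fingers, over a floor 44 mm wide, 8 mm below this point.
- spring: Coil spring: its origin is the middle of its face (20 mm steel disc), on the stick's axis; same axes as contact. Free, 92 mm from the contact. It goes back (-x) 20 mm: 1.5 N at first, 0.6 N more per mm, 13.5 N when solid. A fitted stick holds it 8 mm back; a stick going in tilted about 24 degrees, spring end low, must press it 12 to 17 mm back (9 to 12 N) for the other end to clear the lip.
- front (a point): Centre of the outer face of the drawer's white front plate (72 mm wide, 51 mm high, 8 mm thick, top 54 mm above the bench), 126 mm from the contact; moves with the drawer; same axes as contact. Push here along +x to shut the drawer.
- drawer (a joint): How far the battery drawer is out, m: 0 = fully home, front plate against the housing; about 0.16 = out against its stop. About 3 N of friction; it stays where it is left. It starts some way short of the stop (up to 24 mm), so pressing on its spring first draws it to the stop, and only then is the spring pressed back.
- stirrer: White battery-powered magnetic stirrer fixed to the bench; origin under its middle. Housing 190 mm along x, 150 mm along y, 58 mm high, round plate on top up to 66 mm. The drawer comes out of its front (x = -95 mm) towards -x; with the drawer out by d the contact face is at x = 23 mm - d, y = 0.
- beaker: Empty glass beaker, 68 mm in diameter and 90 mm high, standing on the stirrer's plate; origin at the centre of its underside. Leave alone.
- bottle: Glass reagent bottle with a blue cap, 70 mm in diameter, 150 mm high; origin at the centre of its underside. Leave alone.
- tip_rack: Clear pipette-tip rack with a green lid, 87 x 122 x 52 mm; origin at the centre of its underside. Leave alone.
Mind the look-alikes: they are no part of the job. Of the things that look like the part that bears stick_center, the middle-sized one is meant.

How it is judged:
By the outcome, as a careful person would: the job done as asked, in the order asked, and still so for the second after the job is handed in, with the robot touching nothing.
It also fails if it takes over 59 s, if anything falls off the work surface, if the arm or the gripper's body presses on something with over 40 N, if the wrist force passes 120 N, or if a joint passes its speed limit or range.

### The arm

A 7-joint arm with a two-finger parallel gripper is mounted at the origin on the work surface. World frame = base frame: x ahead of the robot, y to its left, z up, the work surface at z = 0. Lengths are in m, angles in rad, forces in N, time in s.
With the tool pointing down it reaches from about 0.425 to 0.875 m from the base axis. Payload 4.7 kg.
Tool frame: the origin (TCP) lies at the very end of the fingers, on their centre line; the grasp point (between the pads) lies 19 mm behind it; x points along the fingers, z is the direction in which the jaws open and shut, and the axes are right-handed (so a half turn about x gives the same grasp; the last joint's range is limited). The gripper opens to 87 mm and grips with 3 to 60 N. Pads are 19 mm wide; open, the fingers measure 117 mm over their backs; the gripper's body (75 mm by 190 mm) begins 51 mm behind the grasp point.
Start: joints at [1.288, 0.321, -0.07, 1.45, 0.023, 1.371, -0.057], TCP at [0.19, -0.622, 0.223] pointing down, gripper open.
Joint ranges: [-2.86, 2.86], [-0.3, 2.09], [-1.38, 1.24], [0.06, 2.45], [-1.56, 4.7], [0.09, 2.05], [-2.69, 2.69]. Speed limits (rad/s): [2.57, 2.57, 3.14, 3.14, 3.14, 3.14, 3.14].

### API

Orientations are given as a rotation vector (axis times angle).
In Python, from bench import telemetry, viewer, workorder gives the robot as it stands.
- The arm moves only by the shell command python3 -m creep 'ROWS' [FORCE]. ROWS is JSON, a list of rows, each an object of numbers: "fingers": the opening, from 0 (shut) to 1 (fully open); "x", "y", "z": the shift along the tool's x, y, z in units of 40 mm (1.0 is 40 mm); "twist": the turn about the tool's x in units of 5 degrees (1.0 is 5 degrees). In form: [{"fingers": .., "x": .., "y": .., "z": .., "twist": ..}, ...]. A call has 1 to 20 rows; each row is the pose to reach, as a shift and turn from the pose commanded when the call began, along the tool's axes at that moment; what a row does not reach only later rows make up. A row lasts 1/12 s, in which the tool goes at most 41.7 mm and 7.16 degrees, less where a joint would pass 70% of its speed; a pose out of reach is approached as far as the arm can. A call with a gripper value outside its range is refused whole. The fingers move at their own pace and stop on an object; FORCE is the grip in N (left out, the last holds). Time passes only in rows, so rows that repeat a pose let the fingers close. It gives the time, the measured TCP pose, the force and the opening at its end, in the units of the state.
- telemetry.get_state(): the state, without advancing time (a new reading comes with each control period).
- viewer.get_image(name): name is "scene" or "side" or "wrist"; returns a dict with "pixels" (400x640x3 uint8, red, green, blue), "z_map" (400x640 float32, m along the optical axis (not along the pixel's ray), 0 where there is no reading), "K" (3x3 intrinsics, pixels), "dist_coeffs" ([k1, k2, p1, p2, k3] as OpenCV has them; the pictures are not rectified), "xyz" and "attitude" of the camera in the world. Camera axes: x right, y up, looking along -z (the intrinsics and any distortion apply to the point x, -y, -z); pixel columns grow to the right and rows downward; lengths in m; the calibration is good to about 2 mm. A picture is of the moment at which its call begins.
- workorder.close_job(): hands the job in, once; it reports no verdict.
The state is a dict: "time": time; "joint_positions": joint angles; "qd": joint speeds; "joint_torque": joint torques, N m; "position": TCP position; "tool_rot": TCP orientation; "ft_force": force on the tool from outside, world axes, zero at the start; "torque": the same for the moment, N m; "grip_width": opening from 0.0 (shut) to 1.0 (fully open).
Only numpy, scipy, OpenCV 4.12 (cv2) and the standard library are available. Lean on these libraries where they do the work, as an engineer would, in place of code of your own. Each camera call takes 0.05 s, during which the arm holds its last target.

## Working session

There is one attempt and no reset: what is moved stays moved. The work goes in short steps, Python scripts to look and compute and a shell command to move; the robot and the scene stay as the last step left them, time stands still between calls to the robot, and variables do not carry over. Pictures are saved under pics/ and viewed, and the job is handed in when it is done.

```bash
ls; mkdir -p pics
cat > h.py <<'E'
import numpy as np,cv2
from scipy.spatial.transform import Rotation as R
from bench import telemetry, viewer, workorder
def grab(n,tag):
    d=viewer.get_image(n); np.savez('pics/%s.npz'%tag,**{k:np.asarray(v) for k,v in d.items()})
    cv2.imwrite('pics/%s.png'%tag,np.asarray(d['pixels'])[:,:,::-1]); return d
def load(tag): return dict(np.load('pics/%s.npz'%tag))
def rot(d):
    a=np.asarray(d['attitude'],float)
    return a if a.shape==(3,3) else R.from_rotvec(a).as_matrix() if a.size==3 else R.from_quat(a).as_matrix()
def rays(d,uv):
    uv=np.asarray(uv,float).reshape(-1,1,2)
    n=cv2.undistortPoints(uv,np.asarray(d['K'],float),np.asarray(d['dist_coeffs'],float)).reshape(-1,2)
    c=np.c_[n[:,0],-n[:,1],-np.ones(len(n))]
    return c@rot(d).T
def plane(d,uv,z):
    r=rays(d,uv); o=np.asarray(d['xyz'],float); return o+r*((z-o[2])/r[:,2])[:,None]
def cloud(d,uv):
    uv=np.asarray(uv).astype(int).reshape(-1,2); zz=d['z_map'][uv[:,1],uv[:,0]]
    return np.asarray(d['xyz'])+rays(d,uv)*zz[:,None]
E
python3 - <<'E'
from h import *
print(telemetry.get_state())
for n in ['scene','side','wrist']:
    d=grab(n,n+'0'); print(n,d['xyz'],d['attitude'],d['K'],d['dist_coeffs'])
E
```

```text
pics
{'time': 0.0, 'joint_positions': array([ 1.28810991,  0.3218224 , -0.07008386,  1.45168389,  0.02260276,
        1.37082176, -0.05689826]), 'qd': array([ 4.47710443e-04, -6.46989147e-04,  3.11553562e-04, -4.72661600e-05,
       -2.11766749e-03,  6.01429447e-04, -9.02088413e-04]), 'joint_torque': array([-4.22207868e-04, -4.91284204e+01, -4.04277295e-01, -3.12526238e+01,
       -6.41124928e-02,  4.37833916e-02,  1.97041340e-04]), 'position': array([ 0.18987543, -0.62105486,  0.22145746]), 'tool_rot': array([ 0.98894798,  1.33678832, -0.9871636 ]), 'ft_force': array([ 0.84231347, -0.5031082 ,  0.68358583]), 'torque': array([ 0.00059294, -0.03790162,  0.01040672]), 'grip_width': 0.9974828780048516}
scene [1.38505954 0.25030554 0.85887035] [0.5649728  0.74836111 1.74783494] [[436.99442338   0.         316.49159231]
 [  0.         436.99442338 193.83503421]
 [  0.           0.           1.        ]] [-0.00302626  0.          0.          0.          0.        ]
side [-0.01650238  0.90249894  0.68152483] [ 0.41598846 -1.32843737 -2.20415511] [[441.38851915   0.         318.97312178]
 [  0.         441.38851915 192.18545974]
 [  0.           0.           1.        ]] [0.02989072 0.         0.         0.         0.        ]
wrist [ 0.26547858 -0.59620312  0.38267066] [-0.24854473  0.18567113 -1.26399348] [[342.6094328    0.         321.03030939]
 [  0.         342.6094328  198.31689456]
 [  0.           0.           1.        ]] [0.00121491 0.         0.         0.         0.        ]
```

View pics/scene0.png

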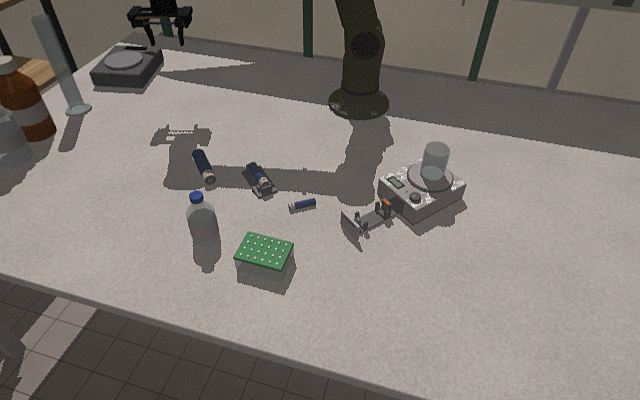

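View pics/side0.png

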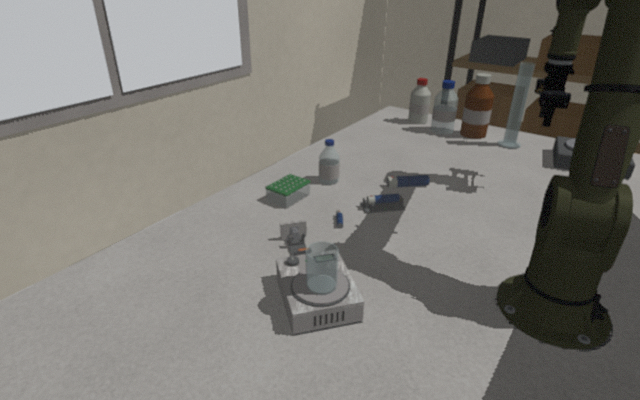

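View pics/wrist0.png

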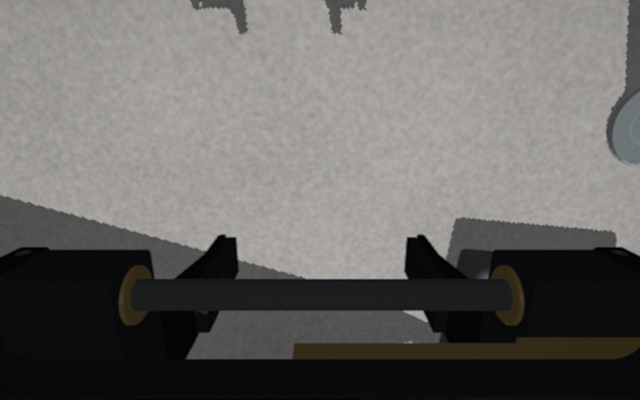

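The scene view shows the cradle with the middle-sized stick at about (260,178), loose look-alikes at (203,166) and (303,204), the drawer at (368,220) and the stirrer at (422,190). Next I measure.

Run:
```python
from h import *
d=load('scene0'); im=d['pixels']
a=cv2.resize(im[135:255,180:320][:,:,::-1],None,fx=5,fy=5,interpolation=cv2.INTER_CUBIC); cv2.imwrite('pics/c1.png',a)
b=cv2.resize(im[135:255,330:470][:,:,::-1],None,fx=5,fy=5,interpolation=cv2.INTER_CUBIC); cv2.imwrite('pics/c2.png',b)
hsv=cv2.cvtColor(im,cv2.COLOR_RGB2HSV)
for nm,lo,hi in [('blue',(108,90,20),(125,255,255)),('orange',(5,150,100),(20,255,255)),('green',(60,100,50),(90,255,255))]:
    m=cv2.inRange(hsv,lo,hi); n,l,s,c=cv2.connectedComponentsWithStats(m)
    for i in range(1,n):
        if s[i,4]>12:
            v,u=np.where(l==i); P=cloud(d,np.c_[u,v]); print(nm,s[i],c[i].round(1),np.median(P,0).round(4),P.max(0).round(3),P.min(0).round(3))
s=load('side0');im=s['pixels'];cv2.imwrite('pics/c3.png',cv2.resize(im[165:335,260:440][:,:,::-1],None,fx=4,fy=3.5,interpolation=cv2.INTER_CUBIC))
```

```text
blue [192 150   6  14  30] [194.8 155.4] [ 0.4874 -0.4002  0.0299] [ 0.514 -0.383  0.038] [ 0.471 -0.415  0.021]
blue [255 172  10   8  43] [259.1 175. ] [ 0.5258 -0.1736  0.0398] [ 0.539 -0.16   0.044] [ 0.515 -0.189  0.032]
blue [189 191  14  13 138] [195.8 196.7] [ 0.7552 -0.2303  0.1481] [1.385 0.25  0.859] [ 0.737 -0.247  0.133]
blue [295 199  20   7  53] [304.5 201.4] [ 0.5698 -0.0221  0.0182] [0.592 0.    0.021] [ 0.555 -0.045  0.015]
orange [382 199   7   7  19] [385.3 201.5] [0.5344 0.191  0.0458] [0.545 0.201 0.051] [0.518 0.181 0.033]
green [234 232  60  33 531] [261.3 246.7] [ 0.7779 -0.0648  0.0509] [1.385 0.25  0.859] [ 0.743 -0.115  0.046]
green [245 253   6   9  20] [247.8 256.3] [ 0.8155 -0.0831  0.0515] [ 0.825 -0.073  0.055] [ 0.807 -0.093  0.048]
green [274 259  10   6  14] [277.9 261.4] [ 0.8096 -0.0099  0.0517] [0.814 0.004 0.053] [ 0.805 -0.022  0.051]
```

View pics/c1.png

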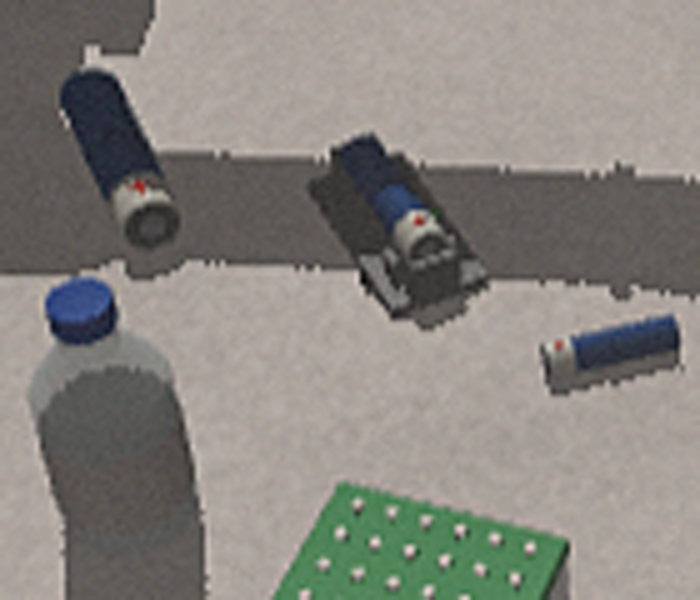

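View pics/c2.png

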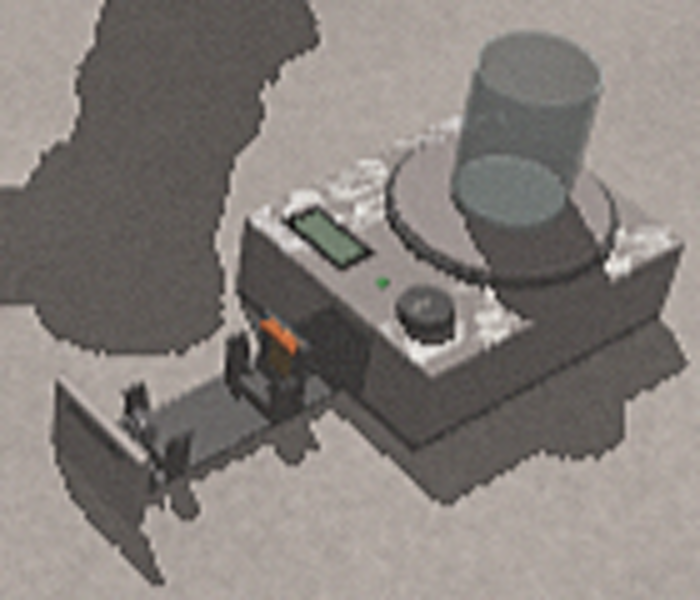

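View pics/c3.png

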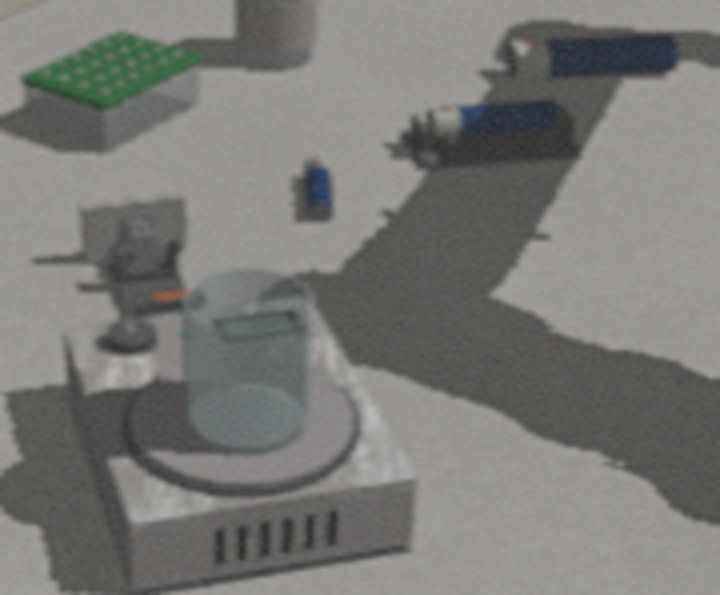

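Button end of the cradle's stick faces the scene camera (+x). The tool can't tilt, so I'll tip the stick in a light grip against the stirrer's housing edge. First, rough poses.

Run:
```python
from h import *
d=load('scene0')
f=lambda x,y,ox,oy:(ox+x/5,oy+y/5)
# stick ends: top of barrel ridge: far end ~ (358,143), near end top ~(418,225) in c1
st=plane(d,[f(358,140,180,135),f(425,235,180,135)],0.036); print('stick',st.round(3))
v=st[1]-st[0]; print(np.degrees(np.arctan2(v[1],v[0])),np.linalg.norm(v), st.mean(0))
# housing top corners at z=.058: left (250,222), front (430,375), right(680,242)
h=plane(d,[f(250,220,330,135),f(428,375,330,135),f(683,240,330,135)],0.058); print('house',h.round(3))
e=h[1]-h[0]; print(np.linalg.norm(e),np.degrees(np.arctan2(e[1],e[0]))); e=h[2]-h[1]; print(np.linalg.norm(e),np.degrees(np.arctan2(e[1],e[0])))
# front plate top corners
p=plane(d,[f(58,380,330,135),f(150,465,330,135)],0.054); print('plate',p.round(3), p.mean(0))
s=telemetry.get_state(); M=R.from_rotvec(s['tool_rot']).as_matrix(); print(M.round(3))
w=load('wrist0'); print('cam in tool',(M.T@(w['xyz']-s['position'])).round(4)); print((M.T@rot(w)).round(3))
```

```text
stick [[ 0.479 -0.217  0.036]
 [ 0.546 -0.148  0.036]]
45.853174546773396 0.0961137685696581 [ 0.512327   -0.18238133  0.036     ]
house [[0.463 0.162 0.058]
 [0.555 0.273 0.058]
 [0.409 0.394 0.058]]
0.14358512698837414 50.081118810254985
0.18944541204684334 140.33596963890497
plate [[0.611 0.091 0.054]
 [0.654 0.149 0.054]] [0.63253657 0.11964721 0.054     ]
[[-0.001  0.956  0.292]
 [ 0.001  0.292 -0.956]
 [-1.    -0.    -0.001]]
cam in tool [-0.161   0.0795 -0.002 ]
[[-0.     0.286 -0.958]
 [ 0.     0.958  0.286]
 [ 1.    -0.    -0.   ]]
```

```bash
python3 -m creep '[{"fingers":1,"x":0,"y":0.3,"z":-0.2,"twist":-0.2},{"fingers":1,"x":0,"y":1,"z":-0.75,"twist":-0.5},{"fingers":1,"x":0,"y":1.8,"z":-1.35,"twist":-1},{"fingers":1,"x":0,"y":2.6,"z":-1.95,"twist":-1.5},{"fingers":1,"x":0,"y":3.4,"z":-2.55,"twist":-2},{"fingers":1,"x":0,"y":4.2,"z":-3.15,"twist":-2.5},{"fingers":1,"x":0,"y":5,"z":-3.75,"twist":-3},{"fingers":1,"x":0,"y":5.8,"z":-4.35,"twist":-3.5},{"fingers":1,"x":0,"y":6.6,"z":-4.95,"twist":-4},{"fingers":1,"x":0,"y":7.4,"z":-5.55,"twist":-4.5},{"fingers":1,"x":0,"y":8.2,"z":-6.15,"twist":-5},{"fingers":1,"x":0,"y":9,"z":-6.75,"twist":-5.4},{"fingers":1,"x":0,"y":9.8,"z":-7.35,"twist":-5.7},{"fingers":1,"x":0,"y":10.5,"z":-7.85,"twist":-5.8},{"fingers":1,"x":0,"y":10.8,"z":-8.1,"twist":-5.8},{"fingers":1,"x":0,"y":10.9,"z":-8.15,"twist":-5.8},{"fingers":1,"x":0,"y":10.9,"z":-8.15,"twist":-5.8},{"fingers":1,"x":0,"y":10.9,"z":-8.15,"twist":-5.8}]' 10
python3 - <<'E'
from h import *
grab('wrist','wrist1'); s=telemetry.get_state(); print(s['time'],s['position'],s['joint_positions'].round(2)); print(R.from_rotvec(s['tool_rot']).as_matrix().round(3))
E
```

```text
time: 1.65
position: [0.5108, -0.1834, 0.2223]
tool_rot: [0.6, 1.487, -0.602]
ft_force: [-0.5, -0.5, -0.2]
grip_width: 0.997
1.7 [ 0.51054243 -0.18410556  0.2223162 ] [ 0.77  0.12 -0.51  1.7   0.06  1.33 -0.52]
[[-0.001  0.696  0.718]
 [-0.001  0.718 -0.696]
 [-1.    -0.001 -0.   ]]
```

View pics/wrist1.png

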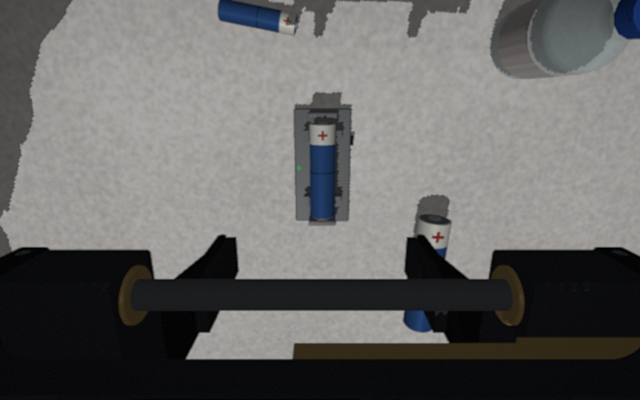

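The stick in the cradle spans rows ~122–220 at column 322. The white band with its + is at the top (away from the gripper), and the big look-alike is at right (430,270).

Run:
```python
from h import *
d=load('wrist1'); im=d['pixels']; hsv=cv2.cvtColor(im,cv2.COLOR_RGB2HSV)
m=cv2.inRange(hsv,(105,100,30),(125,255,255)); n,l,st,c=cv2.connectedComponentsWithStats(m)
s=telemetry.get_state(); M=R.from_rotvec(s['tool_rot']).as_matrix()
for i in range(1,n):
    if st[i,4]<100: continue
    v,u=np.where(l==i); P=cloud(d,np.c_[u,v]); print(st[i],P.mean(0).round(4),P[:,2].max().round(4),P[:,2].min().round(4))
    if abs(c[i][0]-322)<15 :
        (cx,cy),wh,a=cv2.minAreaRect(np.c_[u,v].astype(np.float32)); print(cx,cy,wh,a)
        x0,y0,w,h=st[i,:4]
        rows=np.unique(v); ctr=np.array([[u[v==r].mean(),r] for r in rows]); wd=[(v==r).sum() for r in rows]; print(wd)
        k=np.polyfit(ctr[:,1],ctr[:,0],1)
        T=plane(d,[[np.polyval(k,r),r] for r in (rows.min()-.5,rows.max()+.5)],0.042)
        print(T, np.linalg.norm(T[1]-T[0]))
        ax=(T[0]-T[1]);ax/=np.linalg.norm(ax); print('ang',np.degrees(np.arctan2(ax[1],ax[0])))
        cen=T[1]+ax*.05; print('centre by flat end',cen, 'by band', T[0]-ax*.028)
        t=M.T@(cen-s['position']); print('tool units',t/.04)
a=im[95:235,270:370][:,:,::-1]; cv2.imwrite('pics/w1c.png',cv2.resize(a,None,fx=4,fy=4))
```

```text
[ 218    0   63   32 1275] [ 0.5676 -0.0232  0.0188] 0.3833 0.01
[614   0  26  39 882] [ 0.737  -0.2253  0.144 ] 0.3833 0.1331
[ 310  145   25   74 1742] [ 0.5079 -0.1863  0.0407] 0.3833 0.0064
322.0 181.5 (73.0, 24.0) 90.0
[np.int64(4), np.int64(25), np.int64(25), np.int64(25), np.int64(25), np.int64(25), np.int64(25), np.int64(25), np.int64(25), np.int64(25), np.int64(25), np.int64(25), np.int64(25), np.int64(25), np.int64(24), np.int64(24), np.int64(24), np.int64(24), np.int64(24), np.int64(24), np.int64(24), np.int64(24), np.int64(24), np.int64(24), np.int64(24), np.int64(24), np.int64(24), np.int64(24), np.int64(24), np.int64(24), np.int64(24), np.int64(24), np.int64(24), np.int64(24), np.int64(24), np.int64(24), np.int64(24), np.int64(24), np.int64(24), np.int64(24), np.int64(24), np.int64(25), np.int64(25), np.int64(25), np.int64(25), np.int64(25), np.int64(25), np.int64(25), np.int64(25), np.int64(25), np.int64(25), np.int64(24), np.int64(24), np.int64(23), np.int64(23), np.int64(23), np.int64(23), np.int64(23), np.int64(23), np.int64(23), np.int64(23), np.int64(23), np.int64(23), np.int64(23), np.int64(23), np.int64(23), np.int64(23), np.int64(23), np.int64(23), np.int64(23), np.int64(23), np.int64(23), np.int64(20), np.int64(10)]
[[ 0.53458115 -0.15897213  0.042     ]
 [ 0.48000951 -0.21485214  0.042     ]] 0.07810659311335703
ang 45.678669803121785
centre by flat end [ 0.51494359 -0.1790805   0.042     ] by band [ 0.51501806 -0.17900424  0.042     ]
tool units [ 4.50766114  0.17325477 -0.00829488]
[404 310  28  22 459] [ 0.4742 -0.3758  0.0508] 0.3833 0.0171
```

View pics/w1c.png

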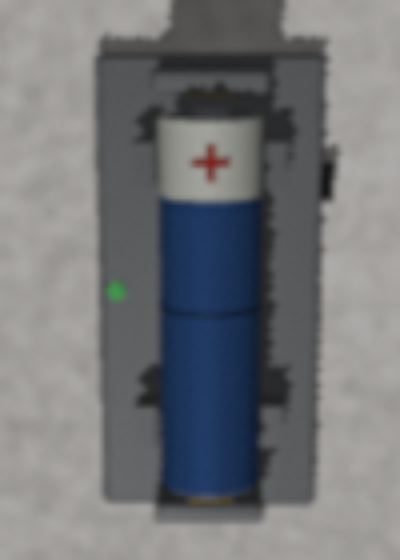

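```bash
python3 -m creep '[{"fingers":0.6,"x":0.3,"y":0.42,"z":-0.01,"twist":0},{"fingers":0.6,"x":1,"y":0.42,"z":-0.01,"twist":0},{"fingers":0.6,"x":1.8,"y":0.42,"z":-0.01,"twist":0},{"fingers":0.6,"x":2.6,"y":0.42,"z":-0.01,"twist":0},{"fingers":0.6,"x":3.4,"y":0.42,"z":-0.01,"twist":0},{"fingers":0.6,"x":4.1,"y":0.42,"z":-0.01,"twist":0},{"fingers":0.6,"x":4.7,"y":0.42,"z":-0.01,"twist":0},{"fingers":0.6,"x":5.1,"y":0.42,"z":-0.01,"twist":0},{"fingers":0.6,"x":5.23,"y":0.42,"z":-0.01,"twist":0},{"fingers":0.6,"x":5.23,"y":0.42,"z":-0.01,"twist":0},{"fingers":0.2,"x":5.23,"y":0.42,"z":-0.01,"twist":0},{"fingers":0.2,"x":5.23,"y":0.42,"z":-0.01,"twist":0},{"fingers":0.2,"x":5.23,"y":0.42,"z":-0.01,"twist":0},{"fingers":0.2,"x":5.23,"y":0.42,"z":-0.01,"twist":0},{"fingers":0.2,"x":5.23,"y":0.42,"z":-0.01,"twist":0},{"fingers":0.2,"x":5.23,"y":0.42,"z":-0.01,"twist":0}]' 25
```

```text
time: 3.03
position: [0.5237, -0.1703, 0.0141]
tool_rot: [0.6, 1.485, -0.6]
ft_force: [-0.4, -0.5, 2.6]
grip_width: 0.294
```

```bash
python3 -m creep '[{"fingers":0.2,"x":-0.2,"y":0,"z":0,"twist":0},{"fingers":0.2,"x":-0.7,"y":0,"z":0,"twist":0},{"fingers":0.2,"x":-1.4,"y":0,"z":0,"twist":0},{"fingers":0.2,"x":-2.1,"y":0.1,"z":0,"twist":-0.4},{"fingers":0.2,"x":-2.8,"y":0.5,"z":-0.1,"twist":-1.4},{"fingers":0.2,"x":-3.4,"y":1,"z":-0.2,"twist":-2.7},{"fingers":0.2,"x":-4,"y":1.6,"z":-0.35,"twist":-4},{"fingers":0.2,"x":-4.4,"y":2.2,"z":-0.5,"twist":-5.3},{"fingers":0.2,"x":-4.6,"y":2.8,"z":-0.6,"twist":-6.6},{"fingers":0.2,"x":-4.6,"y":3.4,"z":-0.75,"twist":-7.9},{"fingers":0.2,"x":-4.6,"y":4,"z":-0.9,"twist":-9.2},{"fingers":0.2,"x":-4.6,"y":4.6,"z":-1,"twist":-10.5},{"fingers":0.2,"x":-4.6,"y":5.2,"z":-1.15,"twist":-11.8},{"fingers":0.2,"x":-4.6,"y":5.8,"z":-1.3,"twist":-13.1},{"fingers":0.2,"x":-4.6,"y":6.4,"z":-1.4,"twist":-14.4},{"fingers":0.2,"x":-4.6,"y":6.9,"z":-1.5,"twist":-15.7},{"fingers":0.2,"x":-4.6,"y":7.1,"z":-1.6,"twist":-17},{"fingers":0.2,"x":-4.6,"y":7.2,"z":-1.6,"twist":-18.2},{"fingers":0.2,"x":-4.6,"y":7.2,"z":-1.6,"twist":-18.9},{"fingers":0.2,"x":-4.6,"y":7.2,"z":-1.6,"twist":-18.9}]' 25
python3 - <<'E'
from h import *
s=telemetry.get_state(); print(s['joint_positions'].round(2))
grab('wrist','wrist2');grab('scene','scene2')
E
```

```text
time: 4.7
position: [0.6767, 0.0822, 0.197]
tool_rot: [-0.69, 1.459, 0.691]
ft_force: [-0.9, -0.5, -1.8]
grip_width: 0.29
[ 0.42  0.53 -0.85  1.37  0.39  1.41  0.47]
```

View pics/wrist2.png

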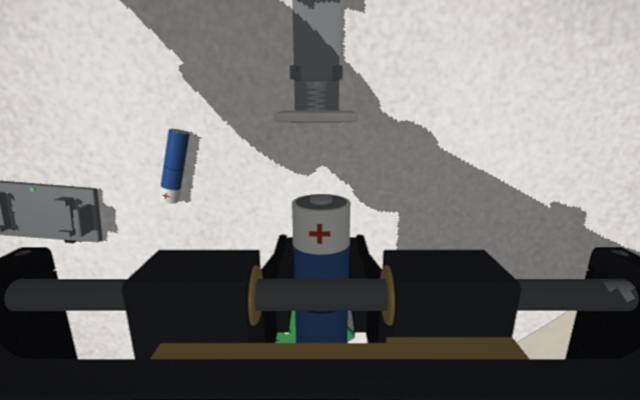

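View pics/scene2.png

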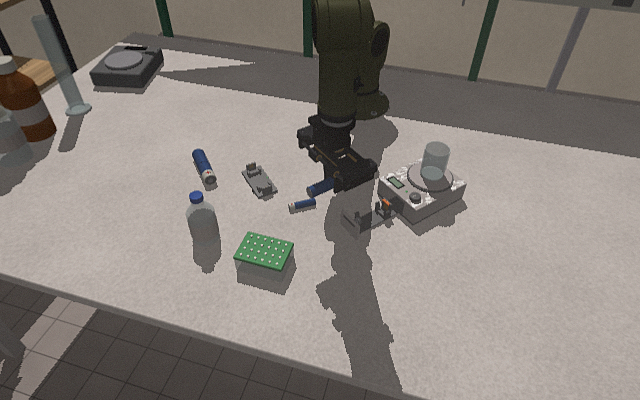

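```bash
python3 -m creep '[{"fingers":0.2,"x":0,"y":0.4,"z":0,"twist":0},{"fingers":0.2,"x":0,"y":1,"z":0,"twist":0},{"fingers":0.2,"x":0,"y":1.6,"z":0,"twist":0},{"fingers":0.2,"x":0,"y":1.6,"z":0,"twist":0},{"fingers":0.2,"x":0,"y":1.6,"z":0,"twist":0}]' 25
python3 - <<'E'
from h import *
d=grab('wrist','wrist3');im=d['pixels']
cv2.imwrite('pics/w3c.png',cv2.resize(im[0:220,210:430][:,:,::-1],None,fx=2.7,fy=2.7,interpolation=cv2.INTER_CUBIC))
E
```

```text
time: 5.22
position: [0.6266, 0.1236, 0.198]
tool_rot: [-0.69, 1.458, 0.688]
ft_force: [0.4, -0.4, -1.6]
grip_width: 0.289
```

View pics/w3c.png

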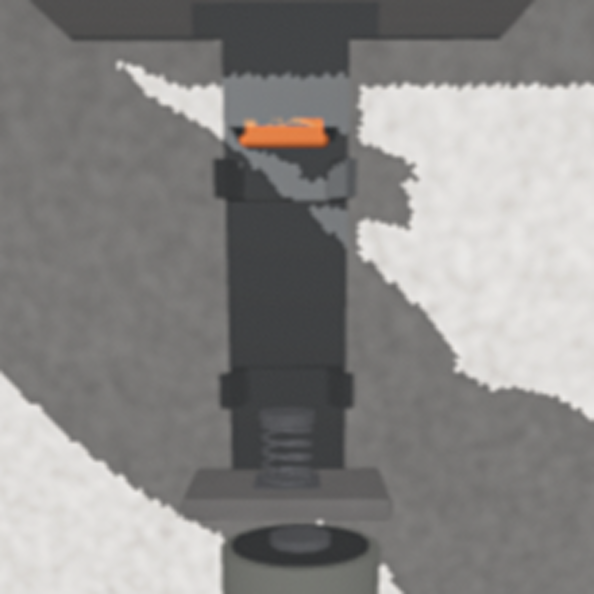

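Run:
```python
from h import *
d=load('wrist3'); im=d['pixels']; hsv=cv2.cvtColor(im,cv2.COLOR_RGB2HSV)
m=cv2.inRange(hsv,(5,140,90),(20,255,255)); v,u=np.where(m>0); k=(u>280)&(u<350)&(v<80); v=v[k];u=u[k]
print(u.min(),u.max(),v.min(),v.max(),[(r,u[v==r].min(),u[v==r].max()) for r in np.unique(v)])
r=v.max(); 
C=lambda x,y:(210+x/2.7,y/2.7)
lipn=plane(d,[((u.min()+u.max())/2, v.max()+.5)],.0465)[0]
pl=plane(d,[C(196,470),C(379,470)],.054)   # plate inner top edge
po=plane(d,[C(184,500),C(392,500)],.054) # outer
ho=plane(d,[C(72,39),C(500,39)],.058)
sp=plane(d,[C(288,412)],.039)[0]
fl=plane(d,[C(237,350),C(348,350)],.008)
print('lip',lipn);print('plate in',pl,pl.mean(0));print('plate out',po,po.mean(0));print('house',ho,ho.mean(0));print('spring top',sp);print('floor',fl.mean(0))
n=ho[1]-ho[0];print('house edge ang',np.degrees(np.arctan2(n[1],n[0])),np.linalg.norm(n))
n=po[1]-po[0];print('plate ang',np.degrees(np.arctan2(n[1],n[0])),np.linalg.norm(n))
a=lipn-po.mean(0);print('axis',np.degrees(np.arctan2(a[1],a[0])),np.linalg.norm(a[:2]))
print('depth lip',np.median(cloud(d,np.c_[u,v]),0))
s=telemetry.get_state();print(R.from_rotvec(s['tool_rot']).as_matrix().round(3))
```

```text
299 331 44 54 [(np.int64(44), np.int64(323), np.int64(328)), (np.int64(45), np.int64(324), np.int64(328)), (np.int64(46), np.int64(325), np.int64(328)), (np.int64(47), np.int64(301), np.int64(329)), (np.int64(48), np.int64(300), np.int64(329)), (np.int64(49), np.int64(300), np.int64(330)), (np.int64(50), np.int64(299), np.int64(330)), (np.int64(51), np.int64(299), np.int64(331)), (np.int64(52), np.int64(299), np.int64(331)), (np.int64(53), np.int64(300), np.int64(330)), (np.int64(54), np.int64(303), np.int64(328))]
lip [0.53711826 0.19291029 0.0465    ]
plate in [[0.59672976 0.10525822 0.054     ]
 [0.63588208 0.15292316 0.054     ]] [0.61630592 0.12909069 0.054     ]
plate out [[0.6019872  0.09521794 0.054     ]
 [0.64691344 0.14991493 0.054     ]] [0.62445032 0.12256644 0.054     ]
house [[0.47632815 0.16319349 0.058     ]
 [0.55585193 0.25994731 0.058     ]] [0.51609004 0.2115704  0.058     ]
spring top [0.60301523 0.14006251 0.039     ]
floor [0.58971637 0.15273239 0.008     ]
house edge ang 50.58257014695278 0.12524109571504263
plate ang 50.60148256023945 0.07078225050408582
axis 141.14940435052762 0.11213896320055858
depth lip [0.53509492 0.19547716 0.04636073]
[[ 0.001 -0.771  0.637]
 [-0.001  0.637  0.771]
 [-1.    -0.002 -0.   ]]
```

Run:
```python
from h import *
d=load('wrist3'); C=lambda x,y:(210+x/2.7,y/2.7)
ho=plane(d,[C(72,39),C(500,39)],.0); print(ho,np.linalg.norm(ho[1]-ho[0]))
th=np.radians(140.6);u=np.array([np.cos(th),np.sin(th)]);w=np.array([np.cos(th-np.pi/2),np.sin(th-np.pi/2)])
c=np.array([.5328,.1970]); 
f=lambda p:((p[:2]-c)@u*1e3,(p[:2]-c)@w*1e3)
print('u',u,'w',w)
print('house',f(ho.mean(0)))
print('lip',f(np.array([.53711826,.19291])),'plate in',f(np.array([.62445,.122566])),'spring',f(np.array([.603015,.1400625])),'floor',f(np.array([.5897,.1527])))
tip=plane(d,[C(300,538)],.213)[0]; ends=plane(d,[C(232,545),C(368,545)],.213); top=plane(d,[C(300,524)],.226)[0]
s=telemetry.get_state();p=s['position'];print('tcp',f(p),'tip',f(tip),'barrel',f(ends[0]),f(ends[1]),'barrel top edge',f(top))
```

```text
[[0.4589741  0.16077462 0.        ]
 [0.55381848 0.27616848 0.        ]] 0.14936934047953843
u [-0.77273357  0.63473051] w [0.63473051 0.77273357]
house (np.float64(34.03167969076415), np.float64(-0.1674560727019268))
lip (np.float64(-5.93291228008788), np.float64(-0.41954892966340934)) plate in (np.float64(-118.06656303072974), np.float64(0.6554007252859126)) spring (np.float64(-90.39745645857056), np.float64(0.570085143491728)) floor (np.float64(-72.0871020668597), np.float64(1.8840688952763285))
tcp (np.float64(-120.92350219917228), np.float64(2.193042922542819)) tip (np.float64(-83.56186915252705), np.float64(4.829090523874228)) barrel (np.float64(-84.77132847330628), np.float64(-6.412492246135527)) (np.float64(-84.76988917160348), np.float64(16.069132263174545)) barrel top edge (np.float64(-77.44889600755593), np.float64(4.83650609937507))
```

Run:
```python
from h import *
th=np.radians(140.6);u=np.array([np.cos(th),np.sin(th)]);w=np.array([np.cos(th-np.pi/2),np.sin(th-np.pi/2)]);c=np.array([.5328,.1970])
s=telemetry.get_state();p=s['position'];M=R.from_rotvec(s['tool_rot']).as_matrix()
for t in ['wrist0','wrist2','wrist3']:
    d=load(t); print(t,d['xyz'],((d['xyz'][:2]-c)@u).round(4),((d['xyz'][:2]-c)@w).round(4))
print(p,(M.T@(d['xyz']-p)).round(4)); A=M.T@rot(d); print(A.round(4))
im=d['pixels']; g=cv2.cvtColor(im,cv2.COLOR_RGB2GRAY)
for r in (215,225,235): print(r,g[r,280:365])
```

```text
wrist0 [ 0.26547858 -0.59620312  0.38267066] -0.2969 -0.7826
wrist2 [0.61668714 0.13410612 0.35821352] -0.1047 0.0046
wrist3 [0.56640683 0.17574901 0.35905727] -0.0395 0.0049
[0.62763364 0.1219408  0.19781382] [-0.1614  0.0812  0.0024]
[[ 2.000e-04  2.848e-01 -9.586e-01]
 [ 2.300e-03  9.586e-01  2.848e-01]
 [ 1.000e+00 -2.300e-03 -4.000e-04]]
215 [223 222 222 223 224 225 225 224 223 223 223 198 146 106 103 107 108 109
 110 111 112 113 112 114 114 114 115 115 115 116 116 116 117 117 117 117
 118 118 118 117 118 117 118 117 117 118 117 117 116 116 117 117 116 115
 117 116 114 114 113 113 112 112 111 111 109 109 108 104 100 116 175 218
 224 222 196 148 117 111 114 116 117 119 120 120 119]
225 [222 225 226 224 222 219 218 219 221 224 226 212 164 111  99 105 108 108
 109 111 111 112 113 114 115 115 115 115 115 116 117 117 116 116 118 117
 100  68  44  39  40  59  94 116 119 117 118 116 117 117 116 116 116 115
 115 115 114 113 114 112 112 111 111 110 109 109 107 103 101 130 192 227
 225 222 220 221 220 219 219 218 219 221 222 224 220]
235 [ 95  64  48  49  61  86 129 190 229 235 238 237 197 127 100 105 107 108
 109 111 111 112 112 113 115 115 115 114 102  76  56  50  50  49  50  51
  49  43  40  41  40  42  46  51  51  51  47  46  43  54  90 113 117 116
 115 114 115 113 113 112 112 112 111 110 110 108 106 104 106 141 197 229
 230 229 226 200 146  86  50  47  62  75  96 142 192]
```

```bash
python3 -m creep '[{"fingers":0.2,"x":0,"y":0.3,"z":-0.2,"twist":0},{"fingers":0.2,"x":0,"y":0.9,"z":-0.5,"twist":0},{"fingers":0.2,"x":0,"y":1.6,"z":-0.9,"twist":0},{"fingers":0.2,"x":0,"y":2.3,"z":-1.2,"twist":0},{"fingers":0.2,"x":0.2,"y":2.9,"z":-1.4,"twist":-0.1},{"fingers":0.2,"x":0.7,"y":3.2,"z":-1.45,"twist":-0.1},{"fingers":0.2,"x":1.3,"y":3.22,"z":-1.45,"twist":-0.1},{"fingers":0.2,"x":2,"y":3.22,"z":-1.45,"twist":-0.1},{"fingers":0.2,"x":2.6,"y":3.22,"z":-1.45,"twist":-0.1},{"fingers":0.2,"x":3.1,"y":3.22,"z":-1.45,"twist":-0.1},{"fingers":0.2,"x":3.35,"y":3.22,"z":-1.45,"twist":-0.1},{"fingers":0.2,"x":3.4,"y":3.22,"z":-1.45,"twist":-0.1},{"fingers":0.2,"x":3.4,"y":3.22,"z":-1.45,"twist":-0.1}]' 25
python3 -m creep '[{"fingers":0.2,"x":0,"y":0,"z":0,"twist":0},{"fingers":0.2,"x":0,"y":0,"z":0,"twist":0}]' 5
python3 - <<'E'
from h import *
grab('side','side4');grab('scene','scene4')
a=load('scene4')['pixels'][120:260,300:480][:,:,::-1]; b=load('side4')['pixels'][190:350,240:400][:,:,::-1]
cv2.imwrite('pics/s4.png',np.hstack([cv2.resize(a,(400,311)),cv2.resize(b,(320,311))]))
E
```

```text
time: 6.35
position: [0.4918, 0.1592, 0.0613]
tool_rot: [-0.694, 1.457, 0.694]
ft_force: [-0.7, 0.0, -1.0]
grip_width: 0.289
time: 6.52
position: [0.4927, 0.1598, 0.0627]
tool_rot: [-0.695, 1.454, 0.694]
ft_force: [-0.6, -0.2, -0.2]
grip_width: 0.297
```

View pics/s4.png

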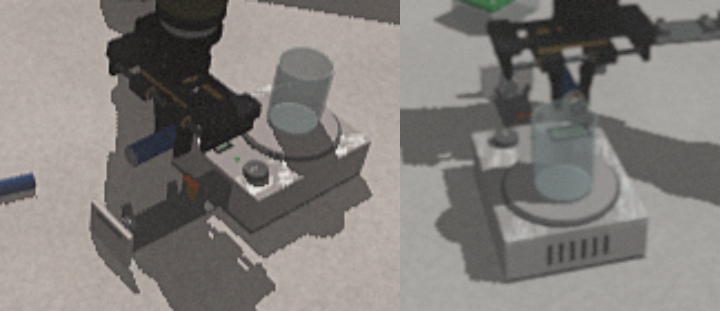

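```bash
python3 -m creep '[{"fingers":0.2,"x":0.07,"y":0,"z":0,"twist":0},{"fingers":0.2,"x":0.14,"y":0,"z":0,"twist":0},{"fingers":0.2,"x":0.21,"y":0,"z":0,"twist":0},{"fingers":0.2,"x":0.28,"y":0,"z":0,"twist":0},{"fingers":0.2,"x":0.35,"y":0,"z":0,"twist":0},{"fingers":0.2,"x":0.42,"y":0,"z":0,"twist":0},{"fingers":0.2,"x":0.49,"y":0,"z":0,"twist":0},{"fingers":0.2,"x":0.55,"y":0,"z":0,"twist":0},{"fingers":0.2,"x":0.55,"y":0,"z":0,"twist":0}]' 5
python3 - <<'E'
from h import *
grab('side','side5');grab('scene','scene5');grab('wrist','wrist5')
a=load('scene5')['pixels'][120:260,300:480][:,:,::-1]; b=load('wrist5')['pixels'][:,:,::-1]
cv2.imwrite('pics/s5.png',np.hstack([cv2.resize(a,(400,311)),cv2.resize(b,(400,250))[:, :] if 0 else cv2.copyMakeBorder(cv2.resize(b,(400,250)),0,61,0,0,cv2.BORDER_CONSTANT)]))
E
```

```text
time: 7.37
position: [0.491, 0.1594, 0.0387]
tool_rot: [-0.695, 1.458, 0.695]
ft_force: [0.5, -1.2, -0.8]
grip_width: 0.297
```

View pics/s5.png

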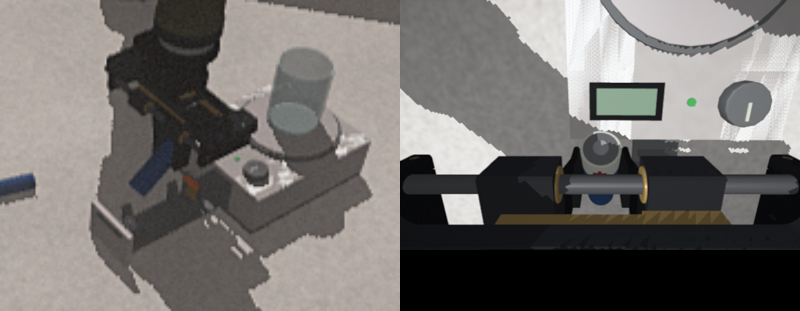

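```bash
cat >> h.py <<'E'
th=np.radians(140.9);U=np.array([np.cos(th),np.sin(th)]);W=np.array([np.cos(th-np.pi/2),np.sin(th-np.pi/2)]);C0=np.array([.5328,.1970])
def F(P):
    P=np.atleast_2d(P); return np.c_[(P[:,:2]-C0)@U,(P[:,:2]-C0)@W,P[:,2]]*1e3
E
python3 - <<'E'
from h import *
d=load('wrist5'); im=d['pixels'];cv2.imwrite('pics/w5c.png',cv2.resize(im[180:360,270:370][:,:,::-1],None,fx=4,fy=3.3))
d=load('scene5'); im=d['pixels']; hsv=cv2.cvtColor(im,cv2.COLOR_RGB2HSV)
m=cv2.inRange(hsv,(105,70,20),(128,255,255)); n,l,st,c=cv2.connectedComponentsWithStats(m)
for i in range(1,n):
    if st[i,4]>40: print(st[i],c[i])
    if st[i,4]>40 and 355<c[i][0]<385:
        v,u=np.where(l==i); P=F(cloud(d,np.c_[u,v])); P=P[np.abs(P-np.median(P,0)).max(1)<40]
        q,s_,V=np.linalg.svd(P-P.mean(0)); print(P.mean(0),V[0],s_,P.min(0),P.max(0),np.degrees(np.arcsin(abs(V[0][2]))))
        print(P[np.argsort(P[:,0])][::8].round(1))
print(F(telemetry.get_state()['position']))
E
```

```text
[192 149  20  26 259] [200.6023166  160.05791506]
[358 182  20  26 177] [368.95480226 195.42937853]
[-21.24495892 -50.76472265  39.32838698] [-0.73331548  0.06631487 -0.67664669] [267.56281906  86.721442    43.1421709 ] [-49.75603727 -65.91138492  10.25986692] [  7.18330903 -41.40104289  69.22506561] 42.58215630282934
[[-49.8 -47.4  21.2]
 [-46.6 -47.7  26.9]
 [-41.8 -43.2  12.6]
 [-40.4 -55.6  28.4]
 [-38.1 -49.3  24.7]
 [-35.4 -43.   16.9]
 [-32.5 -53.2  33.8]
 [-29.7 -42.6  25.6]
 [-27.8 -55.1  37.3]
 [-25.2 -45.8  39.5]
 [-23.9 -42.2  34.1]
 [-21.1 -50.9  40.7]
 [-18.9 -58.5  44.9]
 [-16.6 -48.3  44.2]
 [-14.1 -44.6  27. ]
 [-11.8 -45.1  40.5]
 [ -9.4 -65.9  45.5]
 [ -7.5 -47.7  51.1]
 [ -5.  -46.9  54.1]
 [ -3.  -49.4  54.8]
 [ -1.8 -47.3  59.6]
 [  3.  -53.2  60. ]
 [  7.2 -58.9  64.6]]
[189 191  14  13 142] [195.79577465 196.78873239]
[294 198  22   8  68] [304.42647059 201.75      ]
[[  8.88129187 -55.33169884  39.16532685]]
```

View pics/w5c.png

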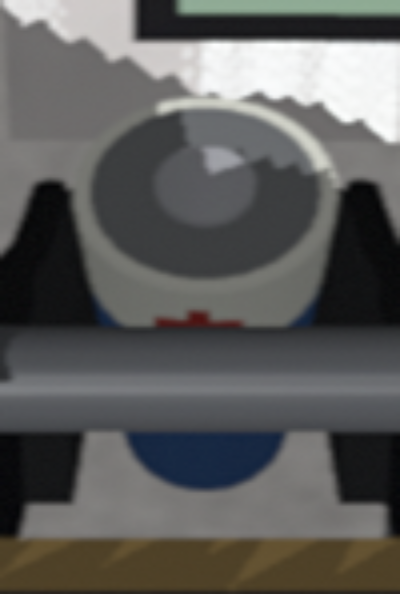

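```bash
python3 -m creep '[{"fingers":0.2,"x":0,"y":0,"z":0,"twist":0},{"fingers":0.2,"x":0,"y":0,"z":0,"twist":0},{"fingers":0.2,"x":-0.2,"y":0,"z":0,"twist":0},{"fingers":0.2,"x":-0.2,"y":-0.3,"z":0,"twist":0},{"fingers":0.2,"x":-0.2,"y":-0.8,"z":0,"twist":0},{"fingers":0.2,"x":-0.2,"y":-1.1,"z":0,"twist":0},{"fingers":0.2,"x":-0.1,"y":-1.1,"z":0,"twist":0},{"fingers":0.2,"x":0,"y":-1.1,"z":0,"twist":0}]' 25
python3 -m creep '[{"fingers":0.2,"x":0.05,"y":0,"z":0,"twist":0},{"fingers":0.2,"x":0.1,"y":0,"z":0,"twist":0},{"fingers":0.2,"x":0.17,"y":0,"z":0,"twist":0},{"fingers":0.2,"x":0.24,"y":0,"z":0,"twist":0},{"fingers":0.2,"x":0.31,"y":0,"z":0,"twist":0},{"fingers":0.2,"x":0.37,"y":0,"z":0,"twist":0},{"fingers":0.2,"x":0.4,"y":0,"z":0,"twist":0},{"fingers":0.2,"x":0.4,"y":0,"z":0,"twist":0}]' 5
python3 -m creep '[{"fingers":0.2,"x":0,"y":0,"z":0,"twist":0},{"fingers":0.2,"x":0,"y":0,"z":0,"twist":0},{"fingers":0.2,"x":0,"y":0,"z":0,"twist":0}]' 55
cat > look.py <<'E'
from h import *
import sys
t=sys.argv[1]
grab('scene','scene'+t);grab('wrist','wrist'+t)
d=load('wrist'+t); im=d['pixels']; a=cv2.resize(im[0:360,220:420][:,:,::-1],(333,600)); 
b=load('scene'+t)['pixels'][150:260,300:430][:,:,::-1]
cv2.imwrite('pics/v%s.png'%t,np.hstack([a,cv2.copyMakeBorder(cv2.resize(b,(467,395),interpolation=cv2.INTER_CUBIC),0,205,0,0,cv2.BORDER_CONSTANT)]))
d=load('scene'+t); hsv=cv2.cvtColor(d['pixels'],cv2.COLOR_RGB2HSV)
m=cv2.inRange(hsv,(105,70,20),(128,255,255)); n,l,st,c=cv2.connectedComponentsWithStats(m)
for i in range(1,n):
    if st[i,4]>25 and 330<c[i][0]<390:
        v,u=np.where(l==i); P=F(cloud(d,np.c_[u,v])); P=P[np.abs(P-np.median(P,0)).max(1)<45]
        V=np.linalg.svd(P-P.mean(0))[2]; print(st[i],P.mean(0).round(1),V[0].round(2),'tilt',np.degrees(np.arcsin(abs(V[0][2]))).round(1))
s=telemetry.get_state();print('tcp',F(s['position']).round(1),'force suw',s['ft_force'][:2]@U,s['ft_force'][:2]@W,s['ft_force'][2])
E
python3 look.py 6
```

```text
time: 8.18
position: [0.5262, 0.1312, 0.0391]
tool_rot: [-0.693, 1.457, 0.694]
ft_force: [-0.4, -0.1, -1.5]
grip_width: 0.29
time: 8.85
position: [0.5256, 0.1316, 0.0229]
tool_rot: [-0.695, 1.457, 0.695]
ft_force: [-0.8, 0.7, 1.0]
grip_width: 0.291
time: 9.1
position: [0.5257, 0.1315, 0.0233]
tool_rot: [-0.695, 1.457, 0.694]
ft_force: [0.1, -0.6, -0.7]
grip_width: 0.286
[344 194  21  21 132] [-68.7 -49.6  31.7] [-0.9   0.04 -0.44] tilt 25.9
tcp [[-35.8 -55.3  23.3]] force suw -0.05219303019633452 0.6885323059909383 -1.0241790256303769
```

View pics/v6.png

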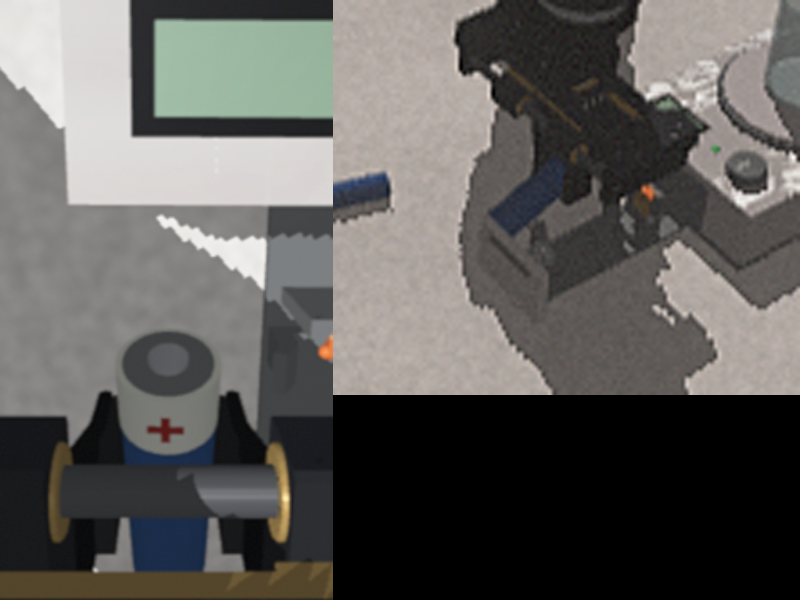

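```bash
python3 -m creep '[{"fingers":0.2,"x":-0.3,"y":0,"z":0,"twist":0},{"fingers":0.2,"x":-0.9,"y":0,"z":0,"twist":0},{"fingers":0.2,"x":-1.6,"y":0,"z":0,"twist":0},{"fingers":0.2,"x":-2.1,"y":0,"z":0.2,"twist":0},{"fingers":0.2,"x":-2.15,"y":0.05,"z":0.7,"twist":0},{"fingers":0.2,"x":-2.15,"y":0.15,"z":1.2,"twist":0},{"fingers":0.2,"x":-2.15,"y":0.15,"z":1.33,"twist":0},{"fingers":0.2,"x":-2.15,"y":0.15,"z":1.33,"twist":0},{"fingers":0.2,"x":-2.15,"y":0.15,"z":1.33,"twist":0}]' 55
python3 look.py 7
```

```text
time: 9.95
position: [0.5538, 0.1765, 0.1092]
tool_rot: [-0.696, 1.458, 0.695]
ft_force: [0.0, -0.8, -1.2]
grip_width: 0.281
[361 178  22  26 213] [-61.6   2.  118. ] [-0.89  0.09 -0.45] tilt 26.7
tcp [[-29.8  -3.4 108.9]] force suw -0.3270784401947661 0.569256244045074 -1.123790564910983
```

View pics/v7.png

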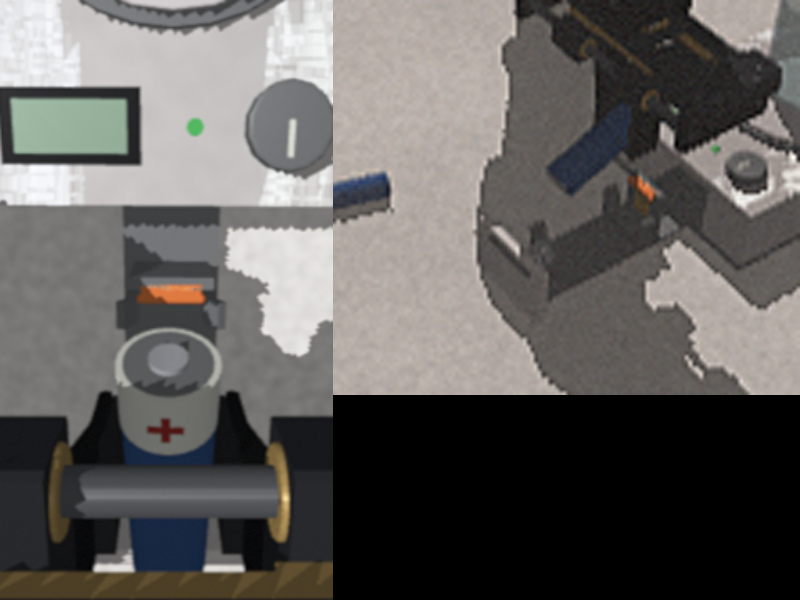

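Run:
```python
from h import *
d=load('wrist7'); im=d['pixels']; hsv=cv2.cvtColor(im,cv2.COLOR_RGB2HSV)
m=cv2.inRange(hsv,(5,140,60),(20,255,255)); v,u=np.where(m>0); k=(u>290)&(u<360)&(v<200)&(v>150); v=v[k];u=u[k]; print(v.min(),v.max(),u.min(),u.max())
print('lip',F(plane(d,[((u.min()+u.max())/2,v.max()+.5)],.0465)))
f=lambda x,y:(220+x/1.665,y/1.6667)
print('tip',F(plane(d,[f(168,358)],.1405)),'housing top edge',F(plane(d,[f(30,206),f(300,206)],.058)))
print('cam',F(d['xyz']), 'tcp',F(telemetry.get_state()['position']))
```

```text
171 181 302 343
lip [[-4.92495584 -0.44147543 46.5       ]]
tip [[  4.38662382  -1.27434881 140.5       ]] housing top edge [[ 33.89310765 -51.84287329  58.        ]
 [ 34.09425842  46.50057055  58.        ]]
cam [[ 49.83248339  -1.00046407 270.08856043]] tcp [[-29.83024601  -3.38253084 108.91384912]]
```

```bash
python3 -m creep '[{"fingers":0.2,"x":0.1,"y":0.08,"z":0.03,"twist":0},{"fingers":0.2,"x":0.4,"y":0.08,"z":0.03,"twist":0},{"fingers":0.2,"x":0.8,"y":0.08,"z":0.03,"twist":0},{"fingers":0.2,"x":1.2,"y":0.08,"z":0.03,"twist":0},{"fingers":0.2,"x":1.45,"y":0.08,"z":0.03,"twist":0},{"fingers":0.2,"x":1.55,"y":0.08,"z":0.03,"twist":0},{"fingers":0.2,"x":1.6,"y":0.08,"z":0.03,"twist":0},{"fingers":0.2,"x":1.62,"y":0.08,"z":0.03,"twist":0},{"fingers":0.2,"x":1.62,"y":0.08,"z":0.03,"twist":0}]' 55
python3 look.py 8
```

```text
time: 10.8
position: [0.553, 0.1801, 0.0449]
tool_rot: [-0.695, 1.456, 0.695]
ft_force: [0.8, -0.4, -1.5]
grip_width: 0.288
[360 198  22  24 189] [-59.9   4.3  53.2] [-0.9   0.06 -0.44] tilt 26.0
tcp [[-26.5  -0.2  45.3]] force suw -0.22049078074441925 -0.22920767137460418 -1.2101701591336032
```

View pics/v8.png

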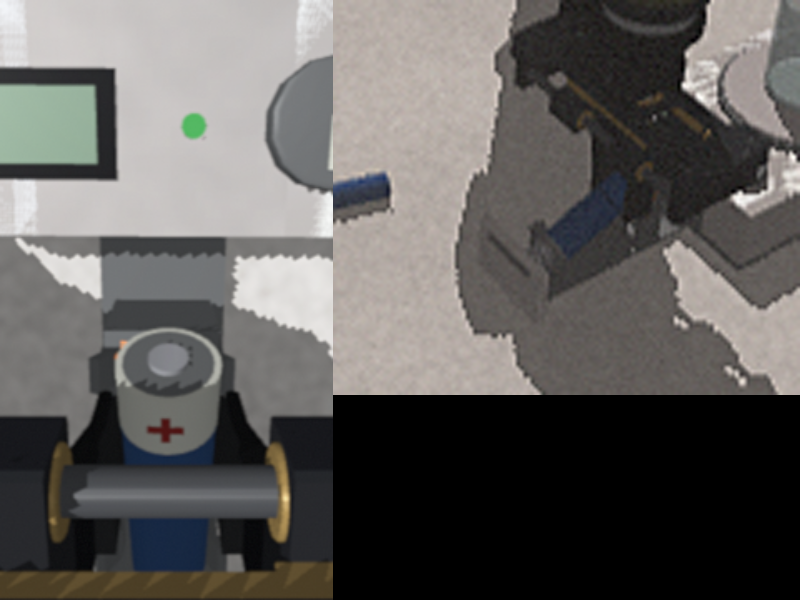

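```bash
python3 -m creep '[{"fingers":0.2,"x":0.02,"y":0,"z":-0.035,"twist":0},{"fingers":0.2,"x":0.04,"y":0,"z":-0.035,"twist":0},{"fingers":0.2,"x":0.06,"y":0,"z":-0.035,"twist":0},{"fingers":0.2,"x":0.08,"y":0,"z":-0.035,"twist":0},{"fingers":0.2,"x":0.08,"y":0,"z":-0.035,"twist":0}]' 55
python3 look.py 9
```

```text
time: 11.32
position: [0.5517, 0.1787, 0.0412]
tool_rot: [-0.695, 1.457, 0.695]
ft_force: [0.3, 0.3, -1.1]
grip_width: 0.286
[359 199  22  23 189] [-59.8   2.5  49.3] [-0.91  0.04 -0.41] tilt 24.3
tcp [[-26.2  -2.2  41.2]] force suw 0.4001450103863246 -0.6246182959405259 -1.0292596957658904
```

View pics/v9.png

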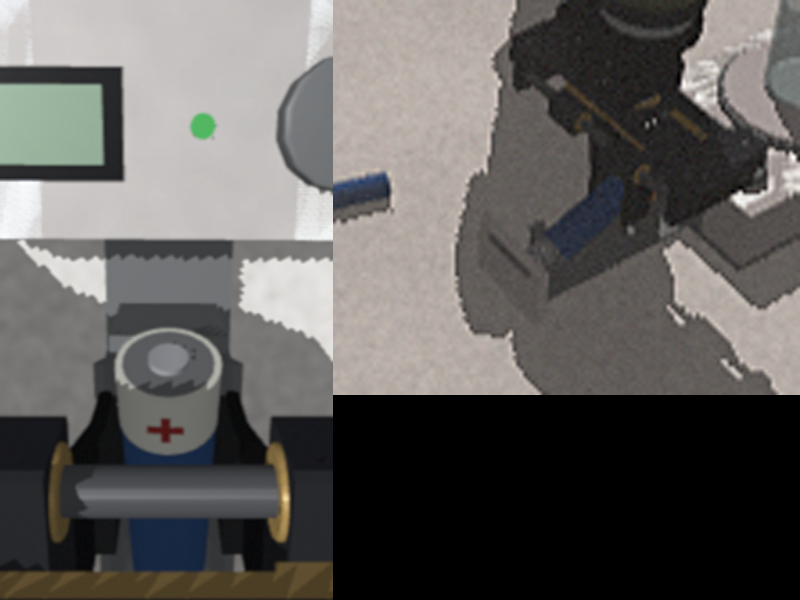

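```bash
python3 -m creep '[{"fingers":0.2,"x":0,"y":-0.06,"z":0,"twist":0},{"fingers":0.2,"x":0.02,"y":-0.06,"z":0,"twist":0},{"fingers":0.2,"x":0.04,"y":-0.06,"z":0,"twist":0},{"fingers":0.2,"x":0.05,"y":-0.06,"z":0,"twist":0},{"fingers":0.2,"x":0.05,"y":-0.06,"z":0,"twist":0}]' 55
python3 -c "
from h import *
s=telemetry.get_state();print(F(s['position']),s['ft_force'][:2]@U,s['ft_force'][2])"
```

```text
time: 11.83
position: [0.5537, 0.1773, 0.0393]
tool_rot: [-0.695, 1.457, 0.695]
ft_force: [0.6, -0.2, -1.3]
grip_width: 0.284
[[-28.63560742  -2.08208526  39.29587234]] -0.6041022514424158 -1.2545239634214918
```

```bash
python3 -m creep '[{"fingers":0.2,"x":0.02,"y":0,"z":0,"twist":0},{"fingers":0.2,"x":0.04,"y":0,"z":0,"twist":0},{"fingers":0.2,"x":0.04,"y":0,"z":0,"twist":0}]' 55
python3 -c "
from h import *
s=telemetry.get_state();print(F(s['position']),s['ft_force'][:2]@U,s['ft_force'][2])"
```

```text
time: 12.08
position: [0.5535, 0.1776, 0.038]
tool_rot: [-0.695, 1.457, 0.695]
ft_force: [-2.6, 0.5, 3.0]
grip_width: 0.285
[[-28.31970724  -1.96382682  38.04352874]] 2.3560441137307793 3.0449709909750804
```

```bash
python3 -m creep '[{"fingers":0.2,"x":-0.015,"y":-0.03,"z":0,"twist":0},{"fingers":0.2,"x":-0.015,"y":-0.08,"z":0,"twist":0},{"fingers":0.2,"x":-0.015,"y":-0.13,"z":0,"twist":0},{"fingers":0.2,"x":-0.015,"y":-0.18,"z":0,"twist":0},{"fingers":0.2,"x":-0.015,"y":-0.23,"z":0,"twist":0},{"fingers":0.2,"x":-0.015,"y":-0.28,"z":0,"twist":0},{"fingers":0.2,"x":-0.015,"y":-0.3,"z":0,"twist":0},{"fingers":0.2,"x":-0.015,"y":-0.3,"z":0,"twist":0}]' 55
python3 look.py 10
```

```text
time: 12.75
position: [0.5621, 0.1708, 0.0383]
tool_rot: [-0.694, 1.458, 0.697]
ft_force: [-4.4, 2.6, 3.9]
grip_width: 0.285
[356 202  21  22 180] [-72.6   2.6  47.1] [-0.91  0.06 -0.41] tilt 24.1
tcp [[-39.2  -1.9  38.2]] force suw 5.470910826977062 -2.106285467167079 4.83612471015949
```

View pics/v10.png

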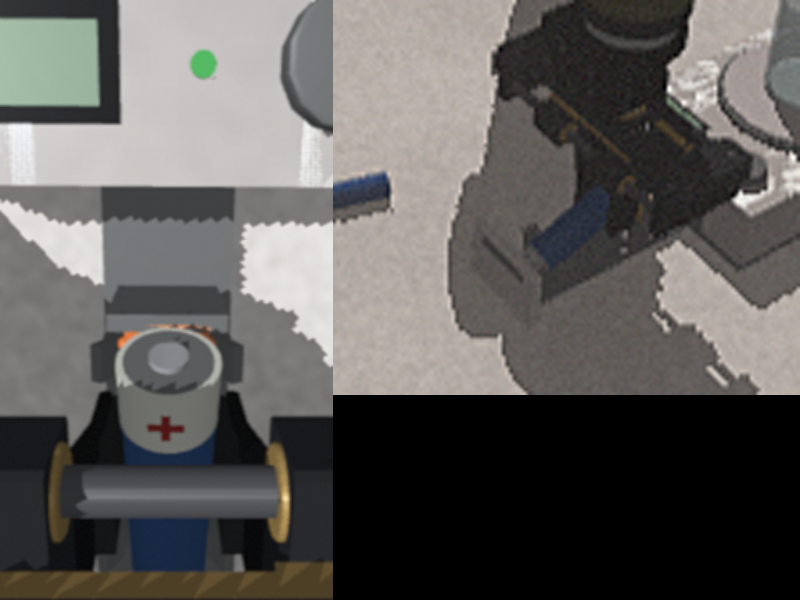

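Run:
```python
from h import *
for t in ['9','10']:
    d=load('wrist'+t); im=d['pixels']
    g=cv2.cvtColor(im,cv2.COLOR_RGB2GRAY); print(t,[int(x) for x in g[160:215,288]])
    print([int(x) for x in g[160:215,325]])
```

```text
9 [117, 117, 116, 116, 117, 118, 116, 116, 117, 116, 117, 116, 117, 117, 116, 117, 116, 117, 117, 116, 117, 117, 117, 117, 117, 118, 118, 117, 105, 76, 63, 62, 65, 64, 64, 65, 65, 65, 64, 61, 68, 94, 114, 116, 115, 115, 115, 115, 116, 115, 108, 80, 53, 49, 56]
[115, 116, 115, 116, 116, 116, 115, 115, 116, 116, 117, 116, 116, 116, 115, 116, 117, 116, 115, 116, 117, 106, 75, 64, 66, 65, 67, 66, 65, 66, 66, 65, 66, 66, 64, 65, 95, 145, 160, 120, 91, 89, 91, 91, 87, 83, 102, 131, 137, 135, 135, 135, 135, 136, 135]
10 [119, 119, 119, 119, 119, 119, 119, 118, 119, 119, 120, 119, 120, 120, 116, 110, 101, 90, 78, 72, 68, 66, 66, 66, 67, 66, 66, 67, 86, 113, 119, 118, 116, 116, 117, 116, 118, 118, 108, 76, 54, 52, 52, 53, 51, 53, 52, 54, 54, 54, 53, 53, 53, 58, 65]
[118, 118, 119, 118, 118, 119, 117, 117, 118, 118, 112, 91, 70, 66, 67, 67, 66, 67, 67, 67, 67, 66, 66, 67, 67, 68, 66, 67, 80, 106, 116, 117, 116, 114, 105, 88, 121, 165, 149, 104, 90, 91, 83, 73, 89, 110, 132, 137, 136, 135, 135, 135, 136, 136, 136]
```

Run:
```python
from h import *
for t,r in [('9',(201,210.8)),('10',(188.3,198.5))]:
    d=load('wrist'+t); print(t,F(plane(d,[(288,q) for q in r],.0475)).round(1),F(d['xyz']))
    f=lambda x,y:(220+x/1.665,y/1.6667)
    print(' tip', F(plane(d,[f(168,358)],.0715)))
```

```text
9 [[  5.8 -15.9  47.5]
 [  1.  -16.   47.5]] [[ 53.3048396   -0.30438341 202.32963709]]
 tip [[ 7.40393189 -0.34687944 71.5       ]]
10 [[ -0.3 -15.2  47.5]
 [ -5.2 -15.3  47.5]] [[ 3.98964242e+01 -1.00091872e-02  1.99523836e+02]]
 tip [[-4.74005410e+00 -2.77474522e-02  7.15000000e+01]]
```

```bash
python3 -m creep '[{"fingers":0.2,"x":-0.02,"y":-0.04,"z":0,"twist":0},{"fingers":0.2,"x":-0.02,"y":-0.09,"z":0,"twist":0},{"fingers":0.2,"x":-0.02,"y":-0.14,"z":0,"twist":0},{"fingers":0.2,"x":-0.02,"y":-0.19,"z":0,"twist":0},{"fingers":0.2,"x":-0.02,"y":-0.24,"z":0,"twist":0},{"fingers":0.2,"x":-0.02,"y":-0.28,"z":0,"twist":0},{"fingers":0.2,"x":-0.02,"y":-0.3,"z":0,"twist":0},{"fingers":0.2,"x":-0.02,"y":-0.3,"z":0,"twist":0}]' 60
python3 look.py 11
python3 - <<'E'
from h import *
d=load('wrist11'); g=cv2.cvtColor(d['pixels'],cv2.COLOR_RGB2GRAY); print([int(x) for x in g[150:215,288]])
E
```

```text
time: 13.52
position: [0.5695, 0.1646, 0.0384]
tool_rot: [-0.693, 1.46, 0.7]
ft_force: [-7.7, 4.9, 2.2]
grip_width: 0.289
[353 203  21  23 169] [-81.6   3.1  47.4] [-0.88  0.09 -0.46] tilt 27.2
tcp [[-48.8  -2.   38.4]] force suw 9.119039320792313 -0.2599148026770921 2.4625562504440577
[124, 124, 124, 124, 125, 124, 124, 120, 108, 94, 80, 73, 68, 66, 67, 67, 68, 77, 102, 120, 122, 122, 121, 122, 122, 121, 122, 123, 112, 76, 54, 56, 60, 64, 66, 66, 62, 56, 55, 55, 58, 56, 57, 56, 56, 57, 56, 57, 57, 57, 57, 57, 57, 58, 56, 56, 56, 57, 59, 61, 61, 61, 61, 66, 72]
```

View pics/v11.png

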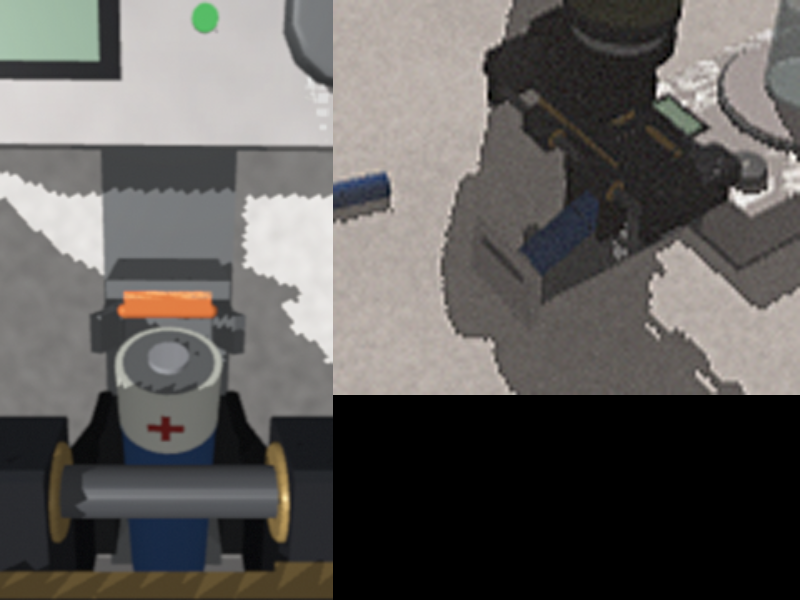

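```bash
cat > rel.py <<'E'
from h import *
import sys
t,a,b=sys.argv[1],float(sys.argv[2]),float(sys.argv[3])
d=load('wrist'+t); W_=F(plane(d,[(288,q) for q in (a,b)],.0475)); f=lambda x,y:(220+x/1.665,y/1.6667)
v=float(sys.argv[4]) if len(sys.argv)>4 else 358; zt=float(sys.argv[5]) if len(sys.argv)>5 else .0715
c=W_[:,0]-[5,0]; tip=F(plane(d,[f(168,v)],zt)); print('contact s',c,'tip',tip,'tip rel',tip[0,0]-c.mean())
E
python3 rel.py 11 168 178.2
```

```text
contact s [-5.47351536 -5.19536839] tip [[-14.47879789  -0.1573425   71.5       ]] tip rel -9.144356008804845
```

```bash
python3 -m creep '[{"fingers":0.2,"x":0,"y":-0.04,"z":0,"twist":0},{"fingers":0.2,"x":0,"y":-0.08,"z":0,"twist":0},{"fingers":0.2,"x":0.03,"y":-0.08,"z":0,"twist":0},{"fingers":0.2,"x":0.07,"y":-0.08,"z":0,"twist":0},{"fingers":0.2,"x":0.11,"y":-0.08,"z":0,"twist":0},{"fingers":0.2,"x":0.15,"y":-0.08,"z":0,"twist":0},{"fingers":0.2,"x":0.18,"y":-0.08,"z":0,"twist":0},{"fingers":0.2,"x":0.18,"y":-0.08,"z":0,"twist":0}]' 60
python3 look.py 12
python3 - <<'E'
from h import *
d=load('wrist12'); g=cv2.cvtColor(d['pixels'],cv2.COLOR_RGB2GRAY); print([int(x) for x in g[150:200,288]])
E
```

```text
time: 14.28
position: [0.5716, 0.1643, 0.0328]
tool_rot: [-0.693, 1.459, 0.702]
ft_force: [-12.3, 5.6, 13.7]
grip_width: 0.285
[353 205  20  22 163] [-84.6   3.8  42.7] [-0.92  0.03 -0.4 ] tilt 23.3
tcp [[-50.8  -0.9  32.9]] force suw 13.089349352574581 -2.803192196656158 13.079414039130336
[126, 124, 110, 85, 70, 68, 68, 69, 69, 68, 70, 67, 66, 67, 65, 73, 102, 122, 124, 123, 123, 122, 123, 122, 122, 123, 120, 102, 73, 65, 66, 85, 118, 144, 158, 160, 150, 124, 95, 75, 62, 59, 59, 59, 59, 59, 60, 59, 59, 59]
```

View pics/v12.png

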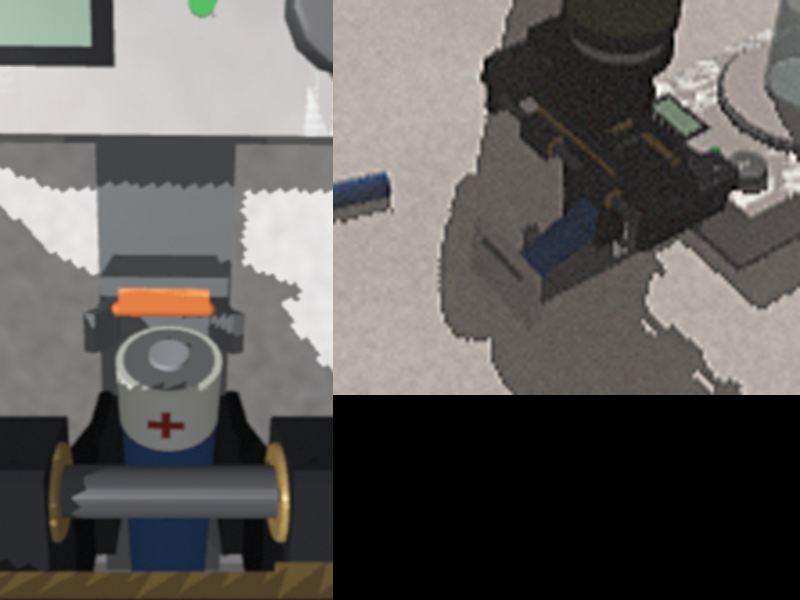

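```bash
python3 rel.py 12 166 177 355 .063
```

```text
contact s [-5.49190342 -5.38420394] tip [[-16.71270718   0.88308903  63.        ]] tip rel -11.27465349658723
```

```bash
python3 -m creep '[{"fingers":0.2,"x":0,"y":0,"z":-0.03,"twist":0},{"fingers":0.2,"x":0.03,"y":-0.01,"z":-0.03,"twist":0},{"fingers":0.2,"x":0.07,"y":-0.01,"z":-0.03,"twist":0},{"fingers":0.2,"x":0.11,"y":-0.01,"z":-0.03,"twist":0},{"fingers":0.2,"x":0.15,"y":-0.01,"z":-0.03,"twist":0},{"fingers":0.2,"x":0.18,"y":-0.01,"z":-0.03,"twist":0},{"fingers":0.2,"x":0.18,"y":-0.01,"z":-0.03,"twist":0}]' 35
python3 look.py 13
python3 - <<'E'
from h import *
d=load('wrist13'); g=cv2.cvtColor(d['pixels'],cv2.COLOR_RGB2GRAY); print([int(x) for x in g[150:200,288]])
E
```

```text
time: 14.97
position: [0.5711, 0.1648, 0.0256]
tool_rot: [-0.693, 1.457, 0.704]
ft_force: [-10.6, 8.9, 10.9]
grip_width: 0.285
[353 208  21  19 147] [-83.8   4.1  40.1] [-0.96  0.03 -0.27] tilt 15.5
tcp [[-50.1  -0.8  25.6]] force suw 13.946008281630904 0.1595216492313554 9.850997591810131
[125, 126, 126, 126, 126, 116, 87, 69, 67, 69, 69, 70, 70, 70, 69, 69, 70, 70, 68, 66, 76, 107, 123, 124, 123, 123, 123, 124, 125, 124, 122, 122, 112, 84, 73, 75, 97, 133, 153, 163, 174, 173, 160, 147, 124, 83, 61, 58, 58, 59]
```

View pics/v13.png

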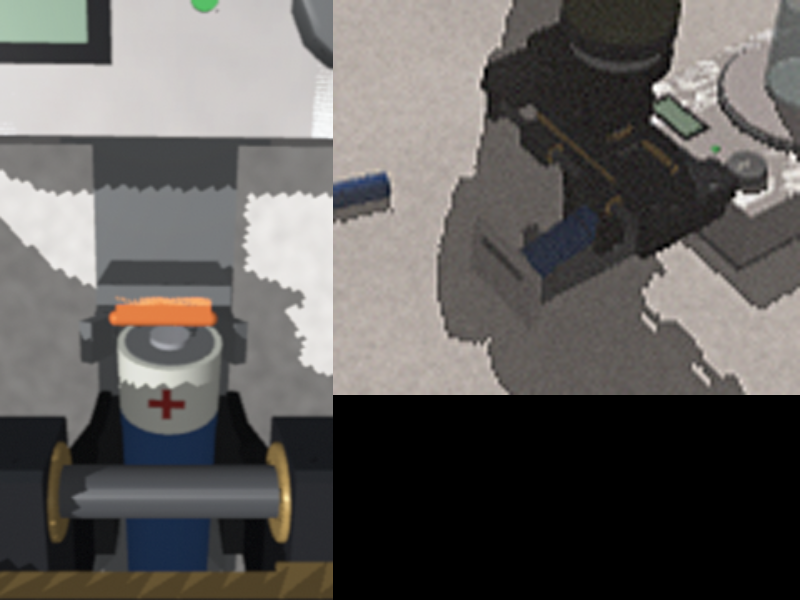

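```bash
python3 rel.py 13 170.8 182.7 337 .0508
```

```text
contact s [-5.449217   -5.52472258] tip [[-12.98115833   0.85737219  50.8       ]] tip rel -7.494188536092622
```

```bash
python3 -m creep '[{"fingers":0.2,"x":0,"y":-0.03,"z":-0.02,"twist":0},{"fingers":0.2,"x":0,"y":-0.06,"z":-0.04,"twist":0},{"fingers":0.2,"x":0.03,"y":-0.07,"z":-0.04,"twist":0},{"fingers":0.2,"x":0.06,"y":-0.07,"z":-0.04,"twist":0},{"fingers":0.2,"x":0.1,"y":-0.07,"z":-0.04,"twist":0},{"fingers":0.2,"x":0.13,"y":-0.07,"z":-0.04,"twist":0},{"fingers":0.2,"x":0.13,"y":-0.07,"z":-0.04,"twist":0}]' 35
python3 look.py 14
python3 - <<'E'
from h import *
d=load('wrist14'); g=cv2.cvtColor(d['pixels'],cv2.COLOR_RGB2GRAY); print([int(x) for x in g[150:210,288]])
E
```

```text
time: 15.65
position: [0.5726, 0.1625, 0.0202]
tool_rot: [-0.692, 1.456, 0.705]
ft_force: [-9.9, 9.4, 8.5]
grip_width: 0.292
[353 210  19  17 124] [-86.6   3.9  38.1] [-0.99  0.03 -0.15] tilt 8.7
tcp [[-52.7  -1.7  20.3]] force suw 13.843116065486852 1.500113087788037 7.878926521854149
[129, 125, 107, 79, 68, 69, 70, 69, 67, 70, 72, 71, 71, 72, 70, 67, 75, 104, 125, 127, 126, 126, 125, 125, 126, 125, 124, 124, 121, 103, 75, 66, 70, 87, 121, 150, 162, 169, 172, 160, 146, 119, 90, 66, 59, 60, 59, 60, 62, 63, 63, 62, 61, 63, 68, 72, 62, 57, 54, 57]
```

View pics/v14.png

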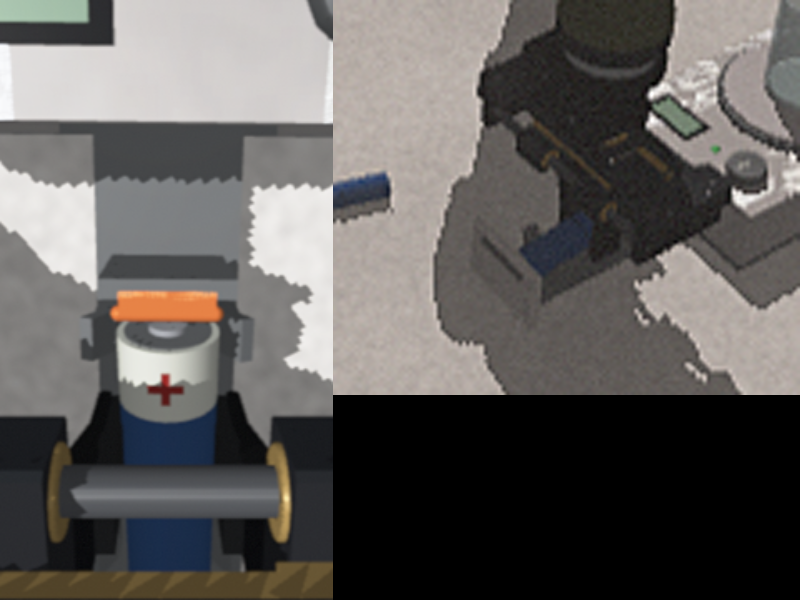

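```bash
python3 rel.py 14 166.8 179.3 327 .041
```

```text
contact s [-5.36534248 -5.46089339] tip [[-14.28223708  -0.10023415  41.        ]] tip rel -8.869119140616704
```

```bash
python3 -m creep '[{"fingers":0.2,"x":0.03,"y":0,"z":0,"twist":0},{"fingers":0.2,"x":0.06,"y":0,"z":0,"twist":0},{"fingers":0.2,"x":0.09,"y":0,"z":0,"twist":0},{"fingers":0.2,"x":0.12,"y":0,"z":0,"twist":0},{"fingers":0.2,"x":0.14,"y":0,"z":0,"twist":0},{"fingers":0.2,"x":0.14,"y":0,"z":0,"twist":0}]' 35
python3 look.py 15
python3 - <<'E'
from h import *
d=load('wrist15'); g=cv2.cvtColor(d['pixels'],cv2.COLOR_RGB2GRAY); print([int(x) for x in g[150:210,288]])
E
```

```text
time: 16.25
position: [0.5724, 0.1627, 0.0144]
tool_rot: [-0.692, 1.456, 0.705]
ft_force: [-9.7, 10.4, 7.0]
grip_width: 0.287
[353 210  19  16 122] [-85.1   4.3  36.5] [-1.    0.05 -0.04] tilt 2.1
tcp [[-52.4  -1.7  14.4]] force suw 14.342873511746024 2.1751627027239806 7.039614465805215
[128, 128, 130, 130, 119, 89, 70, 71, 72, 71, 70, 67, 71, 72, 71, 71, 71, 71, 68, 65, 83, 113, 127, 126, 126, 126, 125, 125, 127, 128, 129, 130, 127, 111, 87, 80, 82, 101, 132, 150, 160, 173, 177, 166, 155, 145, 121, 87, 59, 55, 57, 58, 58, 58, 58, 58, 58, 59, 72, 91]
```

View pics/v15.png

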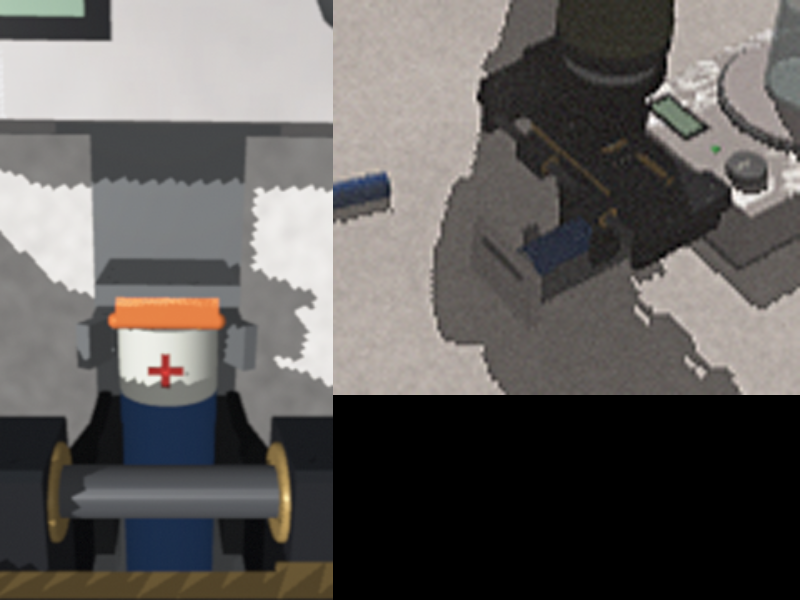

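```bash
python3 -m creep '[{"fingers":0.2,"x":0.03,"y":0,"z":0,"twist":0},{"fingers":0.2,"x":0.05,"y":0,"z":0,"twist":0},{"fingers":0.2,"x":0.05,"y":0,"z":0,"twist":0}]' 35
python3 look.py 16
cat > dep.py <<'E'
from h import *
import sys
d=load('wrist'+sys.argv[1])
rows=np.r_[160:278:6]; P=F(cloud(d,np.c_[np.full(len(rows),320),rows])); print(np.c_[rows,P].round(1))
E
python3 dep.py 16
```

```text
time: 16.6
position: [0.5725, 0.1627, 0.0132]
tool_rot: [-0.692, 1.456, 0.705]
ft_force: [-12.0, 9.9, 12.5]
grip_width: 0.289
[353 211  19  15 115] [-86.    4.5  36.5] [-1. -0.  0.] tilt 0.2
tcp [[-52.4  -1.6  13.2]] force suw 15.07766348498875 0.0464790097482943 12.581289016646318
[[ 1.60e+02 -7.00e-01 -4.00e-01  2.07e+01]
 [ 1.66e+02 -1.00e+00 -4.00e-01  3.39e+01]
 [ 1.72e+02 -8.00e-01 -4.00e-01  4.69e+01]
 [ 1.78e+02 -3.30e+00 -4.00e-01  4.60e+01]
 [ 1.84e+02 -5.80e+00 -4.00e-01  4.57e+01]
 [ 1.90e+02 -8.10e+00 -3.00e-01  4.60e+01]
 [ 1.96e+02 -1.05e+01 -3.00e-01  4.62e+01]
 [ 2.02e+02 -1.42e+01 -3.00e-01  4.21e+01]
 [ 2.08e+02 -1.70e+01 -3.00e-01  4.12e+01]
 [ 2.14e+02 -1.95e+01 -3.00e-01  4.14e+01]
 [ 2.20e+02 -2.21e+01 -3.00e-01  4.15e+01]
 [ 2.26e+02 -2.44e+01 -2.00e-01  4.24e+01]
 [ 2.32e+02 -2.80e+01 -2.00e-01  4.02e+01]
 [ 2.38e+02 -3.05e+01 -2.00e-01  4.07e+01]
 [ 2.44e+02 -3.33e+01 -2.00e-01  4.04e+01]
 [ 2.50e+02 -3.65e+01 -2.00e-01  3.96e+01]
 [ 2.56e+02 -3.83e+01 -2.00e-01  4.17e+01]
 [ 2.62e+02 -4.18e+01 -1.00e-01  4.03e+01]
 [ 2.68e+02 -4.47e+01 -1.00e-01  4.02e+01]
 [ 2.74e+02 -4.67e+01 -1.00e-01  4.18e+01]]
```

View pics/v16.png

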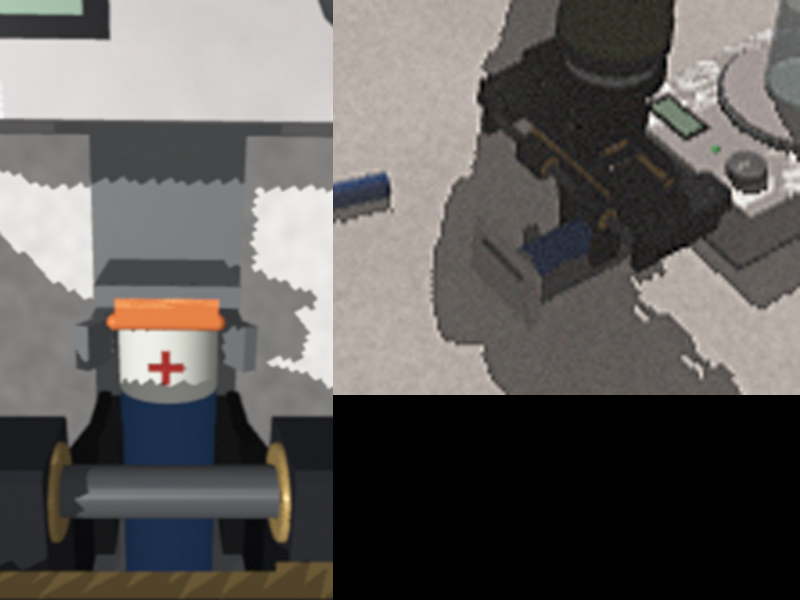

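```bash
python3 -m creep '[{"fingers":0.2,"x":-0.03,"y":0.02,"z":0,"twist":0},{"fingers":0.2,"x":-0.03,"y":0.06,"z":0,"twist":0},{"fingers":0.2,"x":-0.03,"y":0.1,"z":0,"twist":0},{"fingers":0.2,"x":-0.03,"y":0.14,"z":0,"twist":0},{"fingers":0.2,"x":-0.03,"y":0.17,"z":0,"twist":0},{"fingers":0.2,"x":-0.03,"y":0.17,"z":0,"twist":0}]' 35
python3 look.py 17; python3 dep.py 17 | head -12
```

```text
time: 17.2
position: [0.5708, 0.1638, 0.0137]
tool_rot: [-0.694, 1.452, 0.699]
ft_force: [-1.8, 7.5, 3.3]
grip_width: 0.288
[353 211  20  15 118] [-83.5   4.3  36.8] [-1.    0.01 -0.  ] tilt 0.2
tcp [[-50.5  -1.8  13.7]] force suw 5.49511091421532 3.577827234580871 1.7943167279352128
[[160.   -0.7  -0.5   9.4]
 [166.   -0.7  -0.6  24.6]
 [172.   -0.8  -0.6  36.8]
 [178.   -1.   -0.6  46.7]
 [184.   -3.5  -0.6  46.3]
 [190.   -5.8  -0.6  46.9]
 [196.   -7.9  -0.6  47.7]
 [202.  -11.   -0.6  45.7]
 [208.  -14.8  -0.6  41.7]
 [214.  -17.1  -0.5  42.5]
 [220.  -20.2  -0.5  41.3]
 [226.  -22.3  -0.5  42.5]
```

View pics/v17.png

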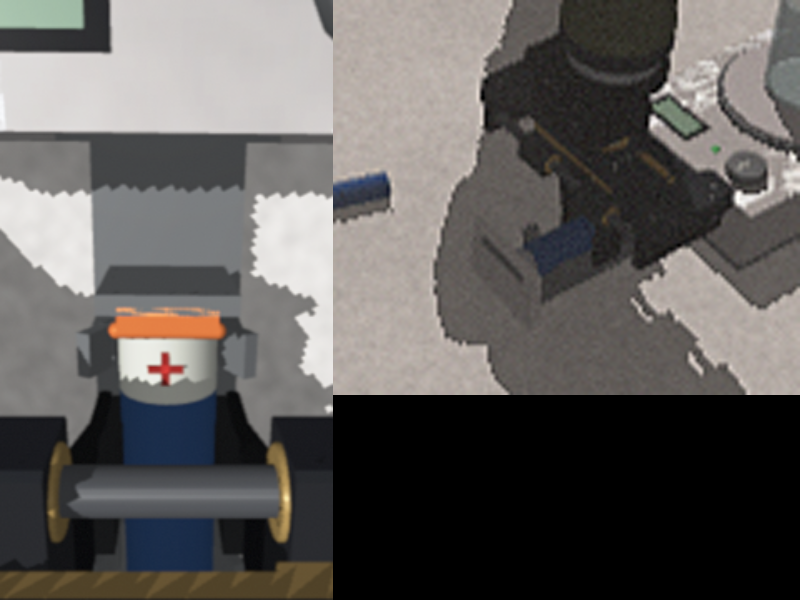

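```bash
python3 -m creep '[{"fingers":0.2,"x":0,"y":0.03,"z":0,"twist":0},{"fingers":0.2,"x":0,"y":0.06,"z":0,"twist":0},{"fingers":0.2,"x":0,"y":0.09,"z":0,"twist":0},{"fingers":0.2,"x":0,"y":0.12,"z":0,"twist":0},{"fingers":0.2,"x":0,"y":0.12,"z":0,"twist":0}]' 35
python3 look.py 18; python3 dep.py 18 | head -14
```

```text
time: 17.72
position: [0.5685, 0.1654, 0.0138]
tool_rot: [-0.695, 1.451, 0.696]
ft_force: [1.6, 5.7, -0.7]
grip_width: 0.289
[355 210  19  16 119] [-81.    4.2  36.2] [-1.    0.02 -0.03] tilt 1.5
tcp [[-47.7  -2.   13.8]] force suw 1.4313867525386672 5.775548566533864 0.2456089851212589
[[160.    1.7  -0.7   7.1]
 [166.   -0.6  -0.7  10.9]
 [172.   -0.9  -0.7  23.2]
 [178.   -0.7  -0.8  36. ]
 [184.   -0.8  -0.8  45.7]
 [190.   -3.   -0.8  46.5]
 [196.   -5.1  -0.8  47.6]
 [202.   -7.9  -0.8  46.4]
 [208.  -10.3  -0.8  46.5]
 [214.  -14.6  -0.7  41.4]
 [220.   32.1  -1.2 174.8]
 [226.  -19.8  -0.7  41.7]
 [232.  -22.5  -0.7  41.6]
 [238.  -24.9  -0.7  42.4]
```

View pics/v18.png

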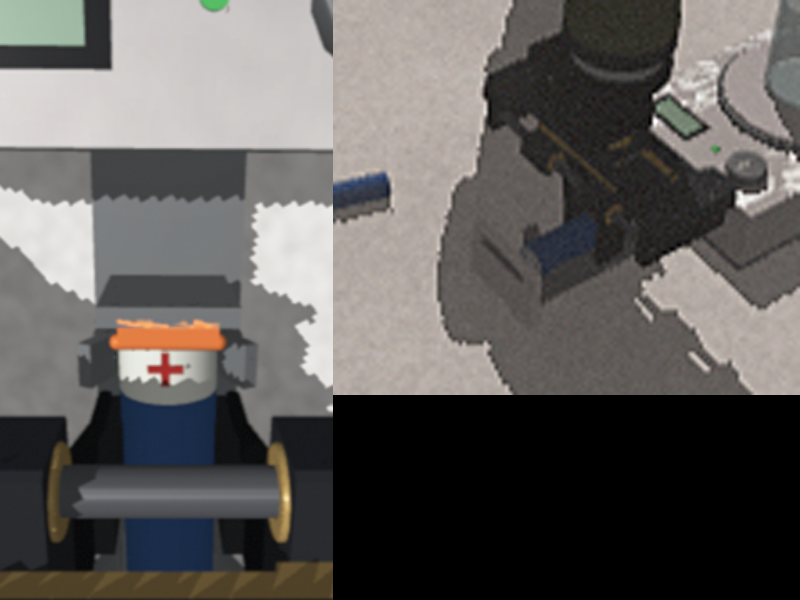

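```bash
python3 -m creep '[{"fingers":0.2,"x":0,"y":0.02,"z":0.03,"twist":0},{"fingers":0.2,"x":0,"y":0.04,"z":0.05,"twist":0},{"fingers":0.2,"x":0,"y":0.06,"z":0.05,"twist":0},{"fingers":0.2,"x":0,"y":0.07,"z":0.05,"twist":0},{"fingers":0.2,"x":0,"y":0.07,"z":0.05,"twist":0}]' 35
python3 look.py 19
python3 - <<'E'
from h import *
d=load('wrist19'); g=cv2.cvtColor(d['pixels'],cv2.COLOR_RGB2GRAY); print([int(x) for x in g[160:220,288]])
E
```

```text
time: 18.23
position: [0.5673, 0.1663, 0.0137]
tool_rot: [-0.695, 1.454, 0.693]
ft_force: [4.8, 1.0, 2.2]
grip_width: 0.288
[355 210  19  16 115] [-79.7   4.3  36.1] [-1.    0.02 -0.02] tilt 0.9
tcp [[-45.9  -2.   13.7]] force suw -3.280424076752224 4.356472140307041 2.989130259306441
[122, 122, 123, 123, 113, 85, 68, 67, 68, 69, 68, 69, 69, 69, 68, 68, 68, 69, 69, 68, 68, 67, 66, 69, 86, 117, 122, 120, 120, 120, 118, 119, 121, 121, 122, 121, 115, 93, 70, 64, 82, 113, 139, 154, 163, 173, 169, 157, 147, 130, 98, 71, 57, 56, 56, 56, 56, 61, 65, 61]
```

View pics/v19.png

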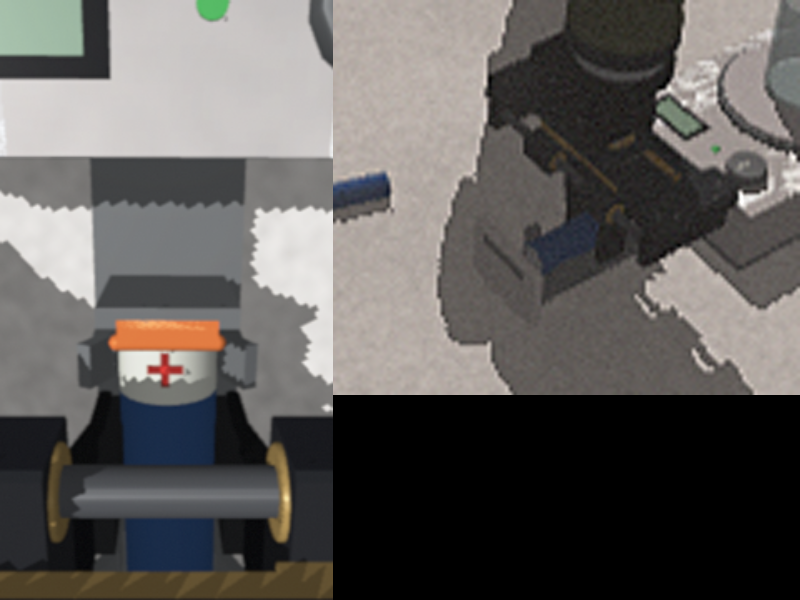

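```bash
python3 rel.py 18 183 195 ; python3 rel.py 19 184.3 197; python3 rel.py 16 171 183.5
```

```text
contact s [-4.94500657 -4.72280629] tip [[-4.34607692 -0.53909428 71.5       ]] tip rel 0.48782951395577623
contact s [-3.76172713 -3.83205811] tip [[-2.6368577  -0.27023566 71.5       ]] tip rel 1.1600349203746618
contact s [-5.36818371 -5.23174657] tip [[-9.55817727e+00 -4.24472654e-02  7.15000000e+01]] tip rel -4.258212130268584
```

```bash
cat > band.py <<'E'
from h import *
import sys
d=load('wrist'+sys.argv[1]); im=d['pixels'].astype(int)
col=im[200:262,306:310].mean(1); r=col[:,2]-col[:,0]; k=np.where(r>30)[0]; row=200+k[0]-.5
print('row',row); b=F(plane(d,[(308,row)],.0395))
print('band edge s',b[0,0],'tip',b[0,0]+22,'rel contact',b[0,0]+22-float(sys.argv[2]))
E
python3 band.py 19 -3.8; python3 band.py 16 -5.3
```

```text
row 242.5
band edge s -26.52474416675004 tip -4.52474416675004 rel contact -0.7247441667500398
row 241.5
band edge s -32.610081633910674 tip -10.610081633910674 rel contact -5.3100816339106744
```

```bash
python3 -m creep '[{"fingers":0.35,"x":0,"y":-0.02,"z":0,"twist":0},{"fingers":0.45,"x":0,"y":-0.02,"z":0,"twist":0},{"fingers":0.55,"x":0,"y":-0.02,"z":0,"twist":0},{"fingers":0.55,"x":0,"y":-0.02,"z":0,"twist":0}]' 35
python3 look.py 20; python3 band.py 20 -3.8;python3 dep.py 20
```

```text
time: 18.67
position: [0.5646, 0.1652, 0.012]
tool_rot: [-0.695, 1.461, 0.695]
ft_force: [1.3, -0.3, 0.1]
grip_width: 0.487
[356 209  20  17 131] [-77.2   4.4  36.3] [-1.   -0.    0.03] tilt 2.0
tcp [[-44.9  -4.   12.4]] force suw -1.0116916197563155 -0.6214466249832533 -0.541927140115535
row 244.5
band edge s -25.657225287322458 tip -3.6572252873224578 rel contact 0.14277471267754205
[[ 1.60e+02  4.80e+00 -2.90e+00  6.90e+00]
 [ 1.66e+02  1.90e+00 -2.90e+00  7.60e+00]
 [ 1.72e+02  1.20e+00 -2.90e+00  1.84e+01]
 [ 1.78e+02  1.00e+00 -2.80e+00  2.95e+01]
 [ 1.84e+02  1.10e+00 -2.70e+00  4.06e+01]
 [ 1.90e+02  2.00e-01 -2.70e+00  4.64e+01]
 [ 1.96e+02 -2.30e+00 -2.70e+00  4.62e+01]
 [ 2.02e+02 -4.70e+00 -2.70e+00  4.63e+01]
 [ 2.08e+02 -7.00e+00 -2.70e+00  4.65e+01]
 [ 2.14e+02 -1.12e+01 -2.70e+00  4.15e+01]
 [ 2.20e+02 -1.43e+01 -2.70e+00  4.04e+01]
 [ 2.26e+02 -1.65e+01 -2.70e+00  4.13e+01]
 [ 2.32e+02 -1.89e+01 -2.70e+00  4.20e+01]
 [ 2.38e+02 -2.22e+01 -2.70e+00  4.06e+01]
 [ 2.44e+02 -2.45e+01 -2.70e+00  4.14e+01]
 [ 2.50e+02 -2.75e+01 -2.70e+00  4.09e+01]
 [ 2.56e+02 -3.03e+01 -2.70e+00  4.10e+01]
 [ 2.62e+02 -3.32e+01 -2.70e+00  4.08e+01]
 [ 2.68e+02 -3.61e+01 -2.70e+00  4.06e+01]
 [ 2.74e+02 -3.88e+01 -2.70e+00  4.09e+01]]
```

View pics/v20.png

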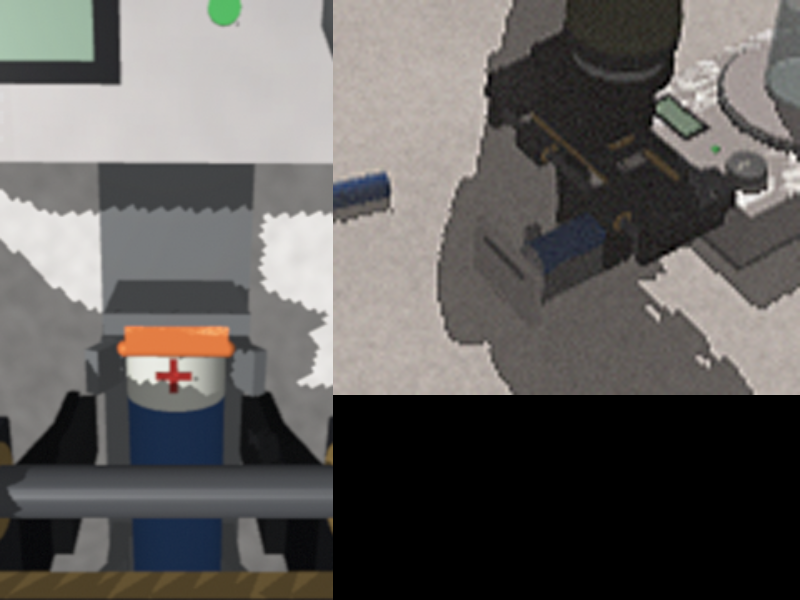

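```bash
python3 -m creep '[{"fingers":0.55,"x":-0.2,"y":0,"z":0.05,"twist":0},{"fingers":0.55,"x":-0.7,"y":0,"z":0.05,"twist":0},{"fingers":0.55,"x":-1.4,"y":0,"z":0.05,"twist":0},{"fingers":0.55,"x":-2,"y":-0.1,"z":0.05,"twist":0},{"fingers":0.3,"x":-2.2,"y":-0.6,"z":0.05,"twist":0},{"fingers":0.1,"x":-2.2,"y":-1.3,"z":0.05,"twist":0},{"fingers":0,"x":-2.2,"y":-2,"z":0.05,"twist":0},{"fingers":0,"x":-2.2,"y":-2.6,"z":0.05,"twist":0},{"fingers":0,"x":-2.2,"y":-2.8,"z":0.05,"twist":0},{"fingers":0,"x":-2.2,"y":-2.8,"z":0.05,"twist":0}]' 20
python3 look.py 21
python3 - <<'E'
from h import *
d=load('wrist21'); cv2.imwrite('pics/w21.png',d['pixels'][:,:,::-1])
E
```

```text
time: 19.6
position: [0.6558, 0.0948, 0.1009]
tool_rot: [-0.692, 1.458, 0.692]
ft_force: [-0.3, -0.0, 0.4]
grip_width: 0.18
[355 206  27  20 189] [-65.4   3.7  36.9] [-1.    0.03 -0.03] tilt 1.7
tcp [[-155.6   -0.2  101.2]] force suw 0.8464787983361444 0.740439974199971 0.11875080897072604
```

View pics/w21.png

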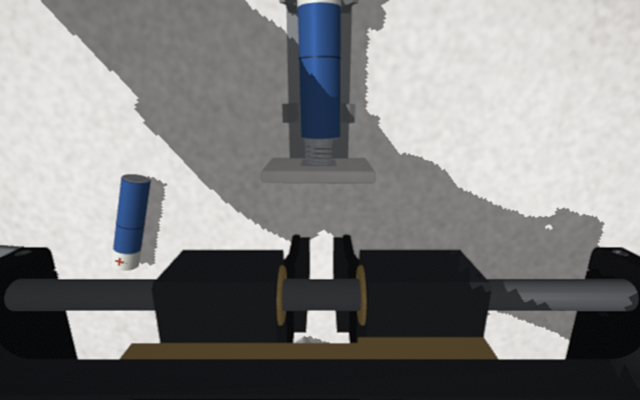

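View pics/v21.png

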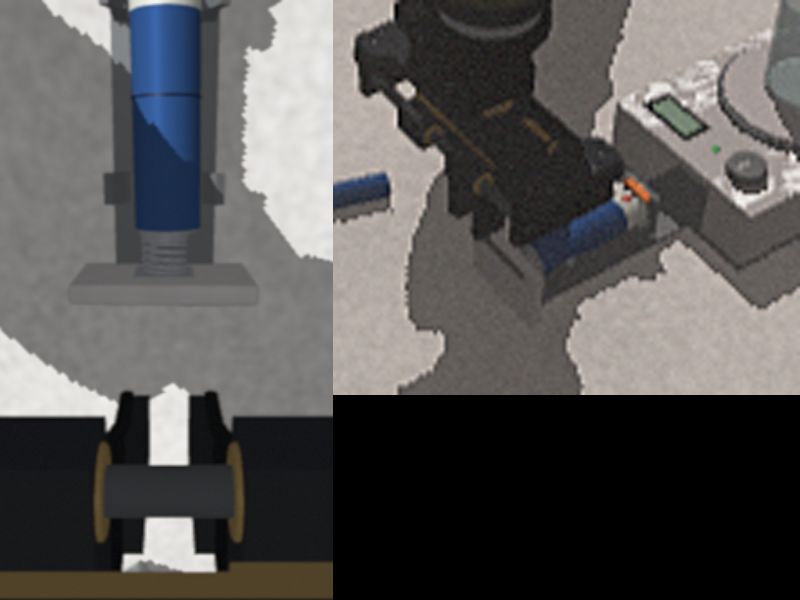

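```bash
python3 -m creep '[{"fingers":0,"x":0.3,"y":0,"z":-0.03,"twist":0},{"fingers":0,"x":0.9,"y":0,"z":-0.03,"twist":0},{"fingers":0,"x":1.5,"y":0,"z":-0.03,"twist":0},{"fingers":0,"x":1.75,"y":0,"z":-0.03,"twist":0},{"fingers":0,"x":1.75,"y":0.1,"z":-0.03,"twist":0},{"fingers":0,"x":1.75,"y":0.2,"z":-0.03,"twist":0},{"fingers":0,"x":1.75,"y":0.3,"z":-0.03,"twist":0},{"fingers":0,"x":1.75,"y":0.4,"z":-0.03,"twist":0},{"fingers":0,"x":1.75,"y":0.5,"z":-0.03,"twist":0},{"fingers":0,"x":1.75,"y":0.6,"z":-0.03,"twist":0},{"fingers":0,"x":1.75,"y":0.75,"z":-0.03,"twist":0},{"fingers":0,"x":1.75,"y":0.9,"z":-0.03,"twist":0},{"fingers":0,"x":1.75,"y":1.05,"z":-0.03,"twist":0},{"fingers":0,"x":1.75,"y":1.2,"z":-0.03,"twist":0},{"fingers":0,"x":1.75,"y":1.2,"z":-0.03,"twist":0}]' 20
python3 look.py 22
```

```text
time: 20.95
position: [0.6148, 0.1279, 0.0312]
tool_rot: [-0.696, 1.458, 0.697]
ft_force: [-0.1, 0.7, 0.7]
grip_width: 0.003
tcp [[-107.5   -2.7   30.4]] force suw 0.07047030789008328 0.4422385571195969 0.1548664827525893
```

View pics/v22.png

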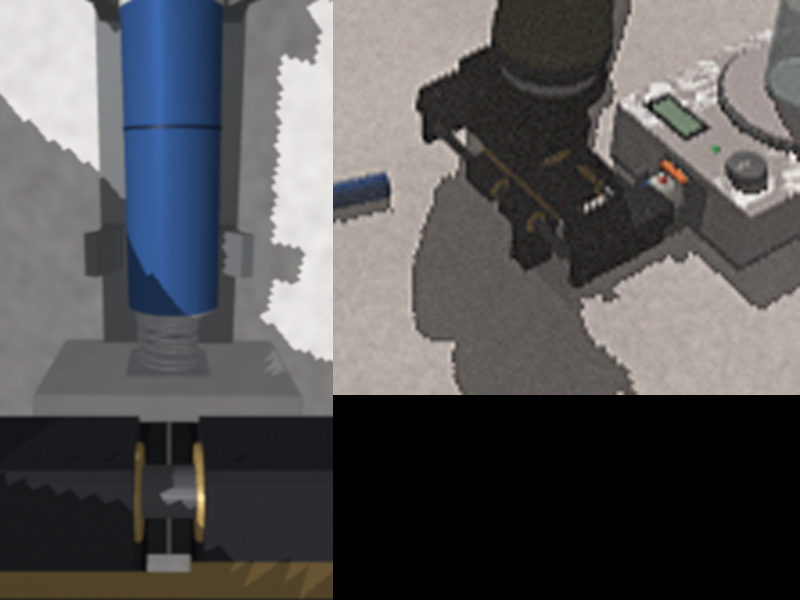

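```bash
python3 -m creep '[{"fingers":0,"x":0,"y":0.1,"z":0,"twist":0},{"fingers":0,"x":0,"y":0.25,"z":0,"twist":0},{"fingers":0,"x":0,"y":0.4,"z":0,"twist":0},{"fingers":0,"x":0,"y":0.55,"z":0,"twist":0},{"fingers":0,"x":0,"y":0.7,"z":0,"twist":0},{"fingers":0,"x":0,"y":0.85,"z":0,"twist":0},{"fingers":0,"x":0,"y":1,"z":0,"twist":0},{"fingers":0,"x":0,"y":1.15,"z":0,"twist":0},{"fingers":0,"x":0,"y":1.3,"z":0,"twist":0},{"fingers":0,"x":0,"y":1.45,"z":0,"twist":0},{"fingers":0,"x":0,"y":1.6,"z":0,"twist":0},{"fingers":0,"x":0,"y":1.75,"z":0,"twist":0},{"fingers":0,"x":0,"y":1.9,"z":0,"twist":0},{"fingers":0,"x":0,"y":2.05,"z":0,"twist":0},{"fingers":0,"x":0,"y":2.2,"z":0,"twist":0},{"fingers":0,"x":0,"y":2.35,"z":0,"twist":0},{"fingers":0,"x":0,"y":2.5,"z":0,"twist":0},{"fingers":0,"x":0,"y":2.6,"z":0,"twist":0},{"fingers":0,"x":0,"y":2.7,"z":0,"twist":0},{"fingers":0,"x":0,"y":2.7,"z":0,"twist":0}]' 20
python3 look.py 23
```

```text
time: 22.72
position: [0.5316, 0.1957, 0.0313]
tool_rot: [-0.695, 1.456, 0.697]
ft_force: [0.1, 0.0, -0.5]
grip_width: 0.004
tcp [[-0.1 -1.  31.5]] force suw 1.0743963852740992 -0.143837208021446 0.34637975265108
```

View pics/v23.png

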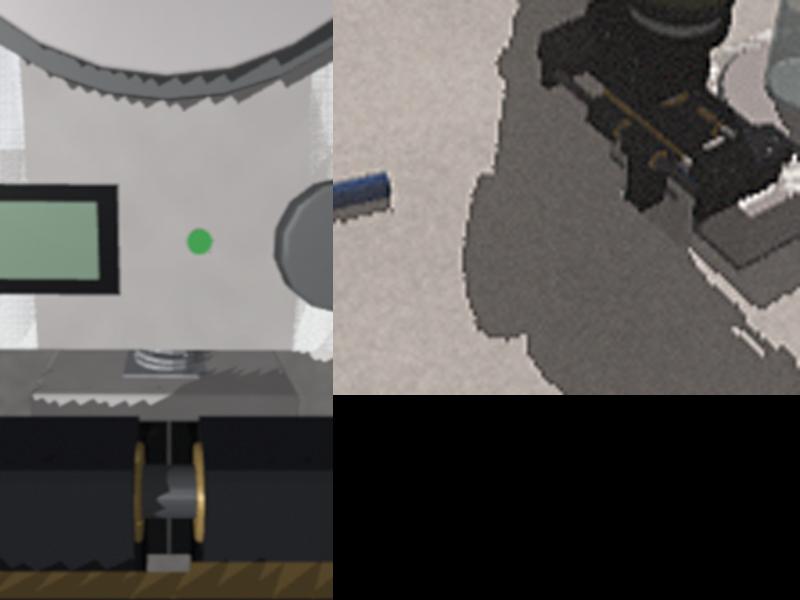

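```bash
python3 -m creep '[{"fingers":0,"x":0,"y":0.06,"z":0,"twist":0},{"fingers":0,"x":0,"y":0.12,"z":0,"twist":0},{"fingers":0,"x":0,"y":0.18,"z":0,"twist":0},{"fingers":0,"x":0,"y":0.24,"z":0,"twist":0},{"fingers":0,"x":0,"y":0.3,"z":0,"twist":0},{"fingers":0,"x":0,"y":0.36,"z":0,"twist":0},{"fingers":0,"x":0,"y":0.42,"z":0,"twist":0},{"fingers":0,"x":0,"y":0.45,"z":0,"twist":0},{"fingers":0,"x":0,"y":0.45,"z":0,"twist":0}]' 20
python3 look.py 24
```

```text
time: 23.57
position: [0.5207, 0.2048, 0.0316]
tool_rot: [-0.696, 1.453, 0.692]
ft_force: [8.3, -1.9, -1.5]
grip_width: 0.006
tcp [[14.3 -1.5 31.6]] force suw -8.213111750648146 3.959808456718038 -0.7497341112212835
```

View pics/v24.png

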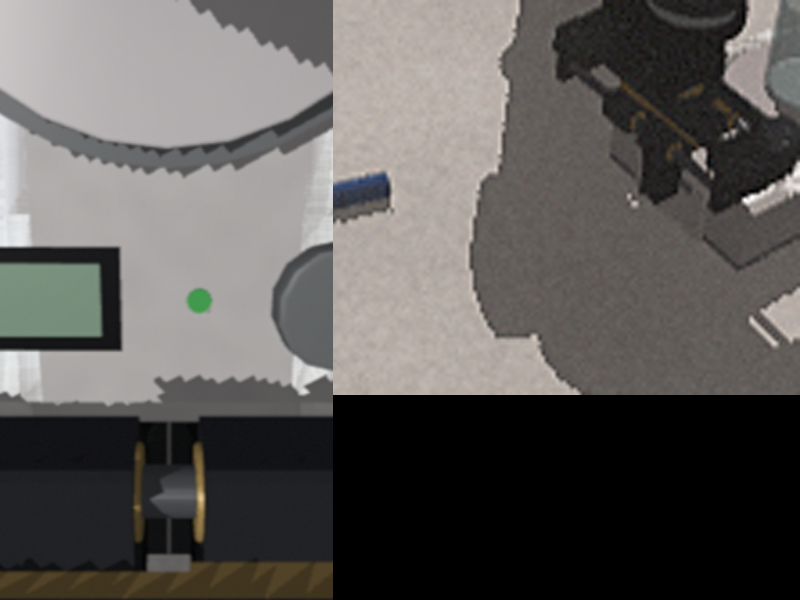

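```bash
python3 -m creep '[{"fingers":0,"x":0,"y":0.05,"z":0,"twist":0},{"fingers":0,"x":0,"y":0.1,"z":0,"twist":0},{"fingers":0,"x":0,"y":0.1,"z":0,"twist":0},{"fingers":0,"x":0,"y":0.1,"z":0,"twist":0}]' 20
python3 -m creep '[{"fingers":0,"x":0,"y":-0.3,"z":0,"twist":0},{"fingers":0,"x":0,"y":-1,"z":0,"twist":0},{"fingers":0,"x":0,"y":-1.8,"z":0,"twist":0},{"fingers":0,"x":-0.5,"y":-2.4,"z":0,"twist":0},{"fingers":0,"x":-1.2,"y":-2.6,"z":0,"twist":0},{"fingers":0,"x":-1.8,"y":-2.6,"z":0,"twist":0},{"fingers":0,"x":-2,"y":-2.6,"z":0,"twist":0},{"fingers":0,"x":-2,"y":-2.6,"z":0,"twist":0},{"fingers":0,"x":-2,"y":-2.6,"z":0,"twist":0}]' 20
python3 look.py 25
python3 - <<'E'
from h import *
d=load('wrist25'); cv2.imwrite('pics/w25.png',np.vstack([d['pixels'][:240,:,::-1],load('scene25')['pixels'][130:270,:,::-1]]))
E
```

```text
time: 24.0
position: [0.5206, 0.2048, 0.0317]
tool_rot: [-0.697, 1.451, 0.687]
ft_force: [14.3, -4.3, -6.0]
grip_width: 0.004
time: 24.75
position: [0.5948, 0.1434, 0.1103]
tool_rot: [-0.696, 1.458, 0.697]
ft_force: [-0.0, -0.1, 0.1]
grip_width: 0.002
tcp [[-81.9  -3.1 109.2]] force suw -0.11947716923143273 0.32700200749521613 -0.30058647483677736
```

View pics/w25.png

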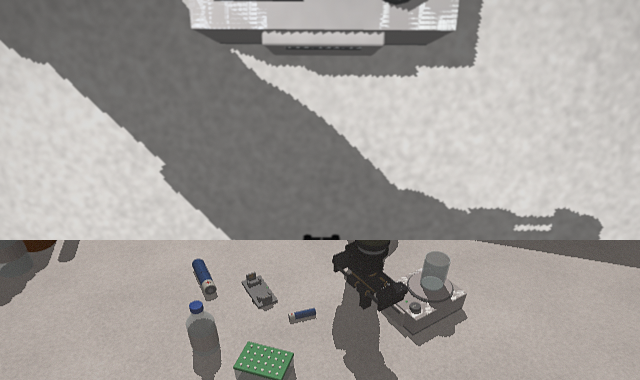

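The wrist view shows the front plate flush on the housing at (325,40). The beaker, bottle and rack are where they were.

```bash
python3 -c "
from h import *
print(telemetry.get_state()['ft_force']); print(workorder.close_job())"
```

```text
[ 0.29895208  0.17841737 -0.30058647]
the job is handed in; nothing more can be done
None
```

The battery stick is in the drawer the right way round, the drawer is pushed home, and I handed the job in at about 25 s.

- **Tilting the stick:** The tool cannot tilt, so I tipped the stick in a light grip against the stirrer housing. That overshot to about 42°, so I eased it back to about 25° against the bench.
- **Fitting it:** The flat end pressed the spring back roughly 15–17 mm, short of its 20 mm solid limit. I then swung the button end down behind the orange lip, let it slide forward onto the contact, and let go.
- **Before closing:**
  - The depth image showed the stick level, with its top about 41 mm above the bench.
  - The white band was under the lip, and the tip was within about 1 mm of the contact. Before release, estimates of the tip from arm position and from the band had disagreed by about 4 mm; I relied on the band.
  - The flat end was against the spring.
- **After closing:**
  - Pressing harder, from 8 N to about 15 N, moved the drawer no further, and its plate looked flush with the housing.
  - The beaker, bottle, rack and look-alikes looked undisturbed.
  - The arm was clear, with no force on the wrist.
- **Not checked:** I could not see the stick once the drawer was shut.

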